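# Cap, load and pin down the tube shaker

### The arm

A 6-joint arm with a two-finger parallel gripper is mounted at the origin on a cart in front of the work surface, level with it; the furniture and walls round the work are solid. World frame = base frame: x ahead of the robot, y to its left, z up, the work surface at z = 0. Lengths are in m, angles in rad, forces in N, time in s.
With the tool pointing down it reaches from about 0.275 to 1 m from the base axis. Payload 8.4 kg.
Tool frame: the origin (TCP) lies midway between the tips of the shut fingers; the grasp point (between the pads) lies 19 mm behind it; z points along the fingers, y is the line along which they close (so a half turn about z gives the same grasp; the last joint's range is limited). The gripper opens to 85 mm and grips with 20 to 120 N. Pads are 22 mm wide; open, the fingers measure 114 mm over their backs; the gripper's body (76 mm by 85 mm) begins 54 mm behind the grasp point. The pads swing forward as they close: fully open they stand 13 mm farther back than shut.
Start: joints at [-1.295, 0.353, 1.633, -0, 1.155, -0.002], TCP at [0.171, -0.601, 0.231] pointing down, gripper open.
Joint ranges: [-2.63, 2.63], [-0.92, 2.1], [0.06, 2.66], [-1.3, 4.44], [0, 2.69], [-3.02, 3.02]. Speed limits (rad/s): [2.22, 2.22, 2.79, 3.14, 3.14, 3.14].

### API

Orientations are given as a unit quaternion [w, x, y, z].
In Python, from plant import ctrl gives the robot as it stands.
- The arm moves only by the tool step_arm, never from a script. Its argument "steps" is a list of rows, each a list of 7 numbers: the turn, a rotation vector about the tool's x, y, z in rad, then the shift along the tool's x, y, z in mm, then the finger opening in mm, from 0 to 85.4. A call has 1 to 12 rows; each row shifts and turns the commanded pose from where the row before left it, along the tool's axes as they then stand; what a row does not reach is not made up. A row lasts 1/10 s, in which the tool goes at most 50 mm and 8.59 degrees, less where a joint would pass 70% of its speed; a pose out of reach is approached as far as the arm can. A call with a gripper value outside its range is refused whole. The fingers move at their own pace and stop on an object; the grip force is fixed at half the most. Time passes only in rows, so rows that do not move let the fingers close. It gives the time, the measured TCP pose, the force, the opening and the grip force at its end, in the units of the state.
- ctrl.sense(): the state, without advancing time (a new reading comes with each control period).
- ctrl.get_image(name): name is "scene" or "top" or "wrist"; returns the picture (384x512x3 uint8, red, green, blue); there is no depth.
- ctrl.camera_params(name): a dict with "fx", "fy", "cx", "cy" (pixels), "rvec" (rotation vector, rad) and "tvec" (3), from world to camera coordinates, as OpenCV has them. Camera axes: x right, y down, z forward; pixel columns grow to the right and rows downward; lengths in m; the calibration is good to about 2 mm. The wrist camera is an equidistant fisheye: a pixel r from the principal point sees the ray r / f radians off the axis. A picture is of the moment at which its call begins: read the wrist's pose just before it. camera_params takes no time and is no camera call; for the wrist camera it gives the pose at the moment of the call.
- ctrl.sign_off(): hands the job in; it is judged then, once.
The state is a dict: "time_s": time; "joint_positions": joint angles; "qd": joint speeds; "effort": joint torques, N m; "ee_pos": TCP position; "ee_rot": TCP orientation; "ft_force": force on the tool from outside, world axes, zero at the start; "moment": the same for the moment, N m; "width": finger opening in m; "gripper_force": force on a finger pad.
Only numpy, scipy, OpenCV 4.12 (cv2) and the standard library are available. Lean on these libraries where they do the work, as an engineer would, in place of code of your own. Each camera call takes 0.05 s, during which the arm holds its last target. There are 200 camera calls.

### The job

Get the tube shaker ready to run: press the flip caps of all the sample tubes shut and stand every tube from the rack upright in a well of its own in the shaker. Then slide the hold-down plate, sleeve up, over the shaker's upright shaft until it rests on the shoulder, push the linchpin fully home through the shaft's cross hole above the sleeve, and swing the pin's ring over the shaft end and down so that it holds the pin. Leave the timer, the tape roll and the calculator where they are.

Things in the scene. Friction and masses are not known exactly. Their poses are not given: they have to be found in the camera images.
- tube_0_mid (a point): off-white flip-cap tube, 30 mm diameter, 86 mm tall shut (rim at 76 mm; foot tapers to 20 mm over the lowest 14 mm), 45 g, upright in the grey bench rack (top 48 mm high, tube foot 8 mm). Point: on its axis, 43 mm above the foot; z up, +x to the cap's thumb tab, -x to its hinge. Lug and tab stick out 4 to 7 mm at -x and +x: grasp it across y, above the rack. May be absent (None)
- tube_1_mid (a point): off-white flip-cap tube, 30 mm diameter, 86 mm tall shut (rim at 76 mm; foot tapers to 20 mm over the lowest 14 mm), 45 g, upright in the grey bench rack (top 48 mm high, tube foot 8 mm). Point: on its axis, 43 mm above the foot; z up, +x to the cap's thumb tab, -x to its hinge. Lug and tab stick out 4 to 7 mm at -x and +x: grasp it across y, above the rack. May be absent (None)
- tube_2_mid (a point): off-white flip-cap tube, 30 mm diameter, 86 mm tall shut (rim at 76 mm; foot tapers to 20 mm over the lowest 14 mm), 45 g, upright in the grey bench rack (top 48 mm high, tube foot 8 mm). Point: on its axis, 43 mm above the foot; z up, +x to the cap's thumb tab, -x to its hinge. Lug and tab stick out 4 to 7 mm at -x and +x: grasp it across y, above the rack. May be absent (None)
- tube_0_cap (a joint): flip cap of tube_0, rad: 0 shut, at the start 1.3 to 1.9 (standing up or leaning back). Hinge along the tube's y, 17.5 mm behind its axis (x = -17.5 mm), 33.5 mm above the mid point; the tab's end is 39 mm from the hinge, the cap 10 mm thick, 28 mm across. Light friction hinge (0.4 N at the cap's edge), stays where it is left, no snap. Absent with its tube
- tube_1_cap (a joint): flip cap of tube_1, rad: 0 shut, at the start 1.3 to 1.9 (standing up or leaning back). Hinge along the tube's y, 17.5 mm behind its axis (x = -17.5 mm), 33.5 mm above the mid point; the tab's end is 39 mm from the hinge, the cap 10 mm thick, 28 mm across. Light friction hinge (0.4 N at the cap's edge), stays where it is left, no snap. Absent with its tube
- tube_2_cap (a joint): flip cap of tube_2, rad: 0 shut, at the start 1.3 to 1.9 (standing up or leaning back). Hinge along the tube's y, 17.5 mm behind its axis (x = -17.5 mm), 33.5 mm above the mid point; the tab's end is 39 mm from the hinge, the cap 10 mm thick, 28 mm across. Light friction hinge (0.4 N at the cap's edge), stays where it is left, no snap. Absent with its tube
- well_0 (a point): one of four equal wells, 33 mm diameter, 32 mm deep, in the shaker's aluminium block, at the corners of a 96 mm square, 68 mm from the shaft. Point: centre of the well's floor. Axes as the shaker's: z up, x along the shaft's cross hole. The shaft rises 65 mm above the caps of seated tubes: turn the gripper's wide side square to the line from well to shaft
- well_1 (a point): one of four equal wells, 33 mm diameter, 32 mm deep, in the shaker's aluminium block, at the corners of a 96 mm square, 68 mm from the shaft. Point: centre of the well's floor. Axes as the shaker's: z up, x along the shaft's cross hole. The shaft rises 65 mm above the caps of seated tubes: turn the gripper's wide side square to the line from well to shaft
- well_2 (a point): one of four equal wells, 33 mm diameter, 32 mm deep, in the shaker's aluminium block, at the corners of a 96 mm square, 68 mm from the shaft. Point: centre of the well's floor. Axes as the shaker's: z up, x along the shaft's cross hole. The shaft rises 65 mm above the caps of seated tubes: turn the gripper's wide side square to the line from well to shaft
- well_3 (a point): one of four equal wells, 33 mm diameter, 32 mm deep, in the shaker's aluminium block, at the corners of a 96 mm square, 68 mm from the shaft. Point: centre of the well's floor. Axes as the shaker's: z up, x along the shaft's cross hole. The shaft rises 65 mm above the caps of seated tubes: turn the gripper's wide side square to the line from well to shaft
- shaft_seat (a point): shaker: white housing 176 mm square, aluminium block 152 mm square, its top 79 mm above the worktop, a fixed upright steel shaft in the middle. Point: centre of the shaft's shoulder, 136 mm above the worktop (3 mm above the caps of seated tubes), where the hold-down plate rests. The shaft is 28 mm thick below it, 20 mm above it, and ends, chamfered, 62 mm above the point. z up
- shaft_hole (a point): centre of the cross hole right through the shaft, 11.6 mm across (eight-sided), 48.5 mm above the shoulder, 13.5 mm below the shaft's top. x runs along the hole, roughly away from the robot; either end of the hole may be used
- holddown_sleeve (a point): hold-down plate, 0.22 kg, flat on the worktop: steel disc with rubber underside, 156 mm diameter, 6 mm thick, with a guide sleeve standing up in its middle: 34 mm outside, bore 23 mm right through, top 38 mm above the underside. Point: on the bore's axis, 25 mm above the underside; z up. Seated, the point is 25 mm above shaft_seat and the sleeve's top 10.5 mm below the hole's centre
- linchpin_handle (a point): linchpin, 66 mm long, 85 g, level on the worktop: steel shank 10 mm thick, 30 mm long (last 8 mm tapered), and black plastic flat-sided handle 36 mm long, 14 mm wide (y), 26.5 mm tall, its underside level with the shank's. Point: half-way up the handle, 22 mm behind the shoulder where it meets the shank; +x to the shank's tip, z up. The shank's axis is 8.25 mm below the point
- linchpin_shank (a point): point on the linchpin shank's axis, 10 mm ahead of the handle's shoulder: at the centre of the cross hole when the pin is fully home, its shoulder against the shaft. x along the shank to its tip, z up
- linchpin_ring (a joint): linchpin's wire ring, 38 mm long, 27 mm clear between its legs, wire 4.4 mm. rad: 0 lying forward, level, round the shank's tip; 1.57 upright; at the start 1.1 to 1.45. Hinges across the pin at the shank's axis height, 5 mm behind the shoulder; stays where it is left (0.15 N at its end). With the pin home it swings over the shaft's top and down behind it, the shaft end inside it
- timer: small white lab timer with three buttons, 52 x 64 x 19 mm, not part of the job: the centre of its underside
- tape_roll: roll of label tape lying flat, 66 mm across, 18 mm high, not part of the job: the centre of its underside
- calculator: pocket calculator, 115 x 68 x 13 mm, not part of the job: the centre of its underside
Things that resemble listed ones, but are neither listed nor needed, are in the scene too. Leave any blue look-alike of the part that bears linchpin_handle alone.

How it is judged:
On the way, in this order (a step that is already met when the one before it is completed fails the run):
1. every tube stands in a shaker well with its cap shut (((horizontal distance between tube_0_mid and well_0 below 0.009 m and z of tube_0_mid in the frame of well_0 between 0.036 and 0.048 m) or (horizontal distance between tube_0_mid and well_1 below 0.009 m and z of tube_0_mid in the frame of well_1 between 0.036 and 0.048 m) or (horizontal distance between tube_0_mid and well_2 below 0.009 m and z of tube_0_mid in the frame of well_2 between 0.036 and 0.048 m) or (horizontal distance between tube_0_mid and well_3 below 0.009 m and z of tube_0_mid in the frame of well_3 between 0.036 and 0.048 m)) and ((horizontal distance between tube_1_mid and well_0 below 0.009 m and z of tube_1_mid in the frame of well_0 between 0.036 and 0.048 m) or (horizontal distance between tube_1_mid and well_1 below 0.009 m and z of tube_1_mid in the frame of well_1 between 0.036 and 0.048 m) or (horizontal distance between tube_1_mid and well_2 below 0.009 m and z of tube_1_mid in the frame of well_2 between 0.036 and 0.048 m) or (horizontal distance between tube_1_mid and well_3 below 0.009 m and z of tube_1_mid in the frame of well_3 between 0.036 and 0.048 m)) and ((horizontal distance between tube_2_mid and well_0 below 0.009 m and z of tube_2_mid in the frame of well_0 between 0.036 and 0.048 m) or (horizontal distance between tube_2_mid and well_1 below 0.009 m and z of tube_2_mid in the frame of well_1 between 0.036 and 0.048 m) or (horizontal distance between tube_2_mid and well_2 below 0.009 m and z of tube_2_mid in the frame of well_2 between 0.036 and 0.048 m) or (horizontal distance between tube_2_mid and well_3 below 0.009 m and z of tube_2_mid in the frame of well_3 between 0.036 and 0.048 m)) and value of joint each of tube_0_cap, tube_1_cap, tube_2_cap below 0.15 rad), for 0.2 s.
2. the hold-down plate rests on the shaft's shoulder (horizontal distance between holddown_sleeve and shaft_seat below 0.006 m and z of holddown_sleeve in the frame of shaft_seat between 0.02 and 0.029 m and angle between holddown_sleeve's own z axis and vertical below 0.08 rad), for 0.2 s.
3. the linchpin is fully home through the shaft's cross hole (distance between linchpin_shank and shaft_hole below 0.007 m and angle between the x axis of linchpin_shank and the x axis of shaft_hole, either way round below 0.25 rad), for 0.2 s.
4. the linchpin's ring is swung over and down behind the shaft (all of step 3 and value of joint linchpin_ring below 0.3 rad), for 0.2 s.
At the end, for the whole second after the job is handed in: Each tube is in a well (within 9 mm, down on its floor), cap shut (under 0.15 rad); the plate is on the shoulder (5 mm), centred, level; the pin is home in the hole (7 mm, 0.25 rad); its ring is down (under 0.3 rad); all at rest (all of step 1 and all of step 2 and all of step 4 and linear speed of each of holddown, linchpin below 0.02 m/s); the robot touches nothing.
It fails at once if the timer is pushed away (distance of timer from where it was at the start of the episode above 0.04 m).
It fails at once if the tape roll is pushed away (distance of tape_roll from where it was at the start of the episode above 0.04 m).
It fails at once if the calculator is pushed away (distance of calculator from where it was at the start of the episode above 0.04 m).
Of tube_0, tube_1, tube_2 only 2 to 3 are there at a start; the rules pass over those that are not, and their reading is None.
At some moment in a run one of holddown, linchpin may be knocked a few centimetres aside while the robot is not near it.
It also fails if it takes over 210 s, if anything falls off the work surface, if the arm or the gripper's body presses on something with over 40 N, if the wrist force passes 120 N, or if a joint passes its speed limit or range.

## Working session

There is one attempt and no reset: what is moved stays moved. The work goes in short steps, Python scripts to look and compute and a tool call to move; the robot and the scene stay as the last step left them, time stands still between calls to the robot, and variables do not carry over. Pictures are saved under pics/ and viewed, at most 14 in all, crops included, and the job is handed in when it is done.

Besides the shell and the picture viewer there is one more tool, called after "Call:" as a command line: name --pt "numbers of a row" for each row, then --argument value for the rest. step_arm: Moves the arm, as the interface text tells. Its arguments: {"type":"object","properties":{"steps":{"type":"array","items":{"type":"array","items":{"type":"number"}}}},"required":["steps"]}

```bash
ls; mkdir -p pics; python3 - <<'E'
from plant import ctrl
import cv2,numpy as np
for n in ["scene","top"]:
    im=ctrl.get_image(n); cv2.imwrite(f"pics/{n}0.png",cv2.resize(im[:,:,::-1],(800,600),interpolation=cv2.INTER_CUBIC)); np.save(f"pics/{n}0.npy",im)
    p=ctrl.camera_params(n); R=cv2.Rodrigues(np.array(p["rvec"]))[0]
    print(n,p, -R.T@np.array(p["tvec"]))
s=ctrl.sense(); print(s)
E
```

```text
pics
scene {'fx': 367.60321780516887, 'fy': 367.60321780516887, 'cx': 256.7958066269081, 'cy': 191.56812998763843, 'rvec': array([ 1.83100418, -0.95918054,  0.5951254 ]), 'tvec': array([-0.29313875,  0.27684122,  0.7742719 ])} [-0.30429646 -0.57690454  0.58021822]
top {'fx': 372.0043740940438, 'fy': 372.0043740940438, 'cx': 257.3966935062433, 'cy': 189.86625142665318, 'rvec': array([ 2.2024553 , -2.17706765,  0.12811724]), 'tvec': array([-0.02053301,  0.52615852,  1.30014314])} [0.40950978 0.02280662 1.34142393]
{'time_s': 0.1, 'joint_positions': array([-1.29539130e+00,  3.53569092e-01,  1.63404402e+00,  2.69299344e-06,
        1.15519274e+00, -2.37819782e-03]), 'qd': array([-1.36553042e-05, -2.29246753e-04, -2.46302858e-03, -7.89407447e-04,
        9.08691311e-04,  4.48663501e-04]), 'effort': array([ 6.09745912e-04, -6.06356835e+01, -3.42820108e+01, -1.96062626e-05,
        3.93850700e-03,  1.51413474e-05]), 'ee_pos': array([ 0.17129141, -0.60063778,  0.23064961]), 'ee_rot': array([-6.01126397e-04,  9.90369949e-01,  1.38444923e-01, -8.13323039e-05]), 'ft_force': array([ 0.05966492, -0.18199624, -1.11584978]), 'moment': array([-0.00893469, -0.02721707, -0.03555433]), 'gripper_force': 0.0, 'width': 0.08502048406360725}
```

View pics/scene0.png

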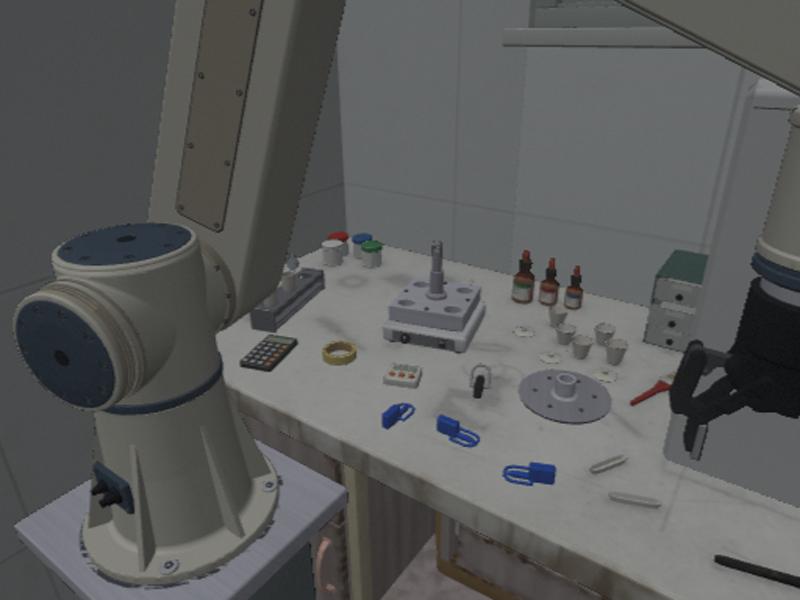

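View pics/top0.png

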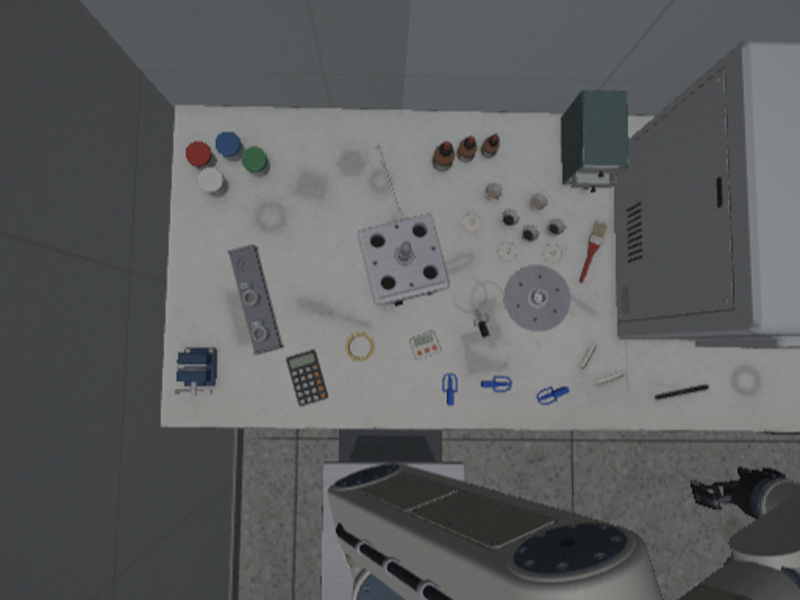

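The scene view shows the rack behind the arm at left, the shaker (435,300), the plate (565,395) and the black pin (478,382) with its ring up. The top view shows two tubes at (250,297) and (261,330) with the third slot empty. It also shows the shaft at about (404,252), the plate at (537,297) and the pin at (482,322).

```bash
cat > h.py <<'E'
import numpy as np,cv2
from scipy.spatial.transform import Rotation as Rt
def cam(p):
    R=cv2.Rodrigues(np.array(p["rvec"]))[0]; return R,-R.T@np.array(p["tvec"])
def plane(p,uv,z,fish=False):
    "pixel -> world point on plane at height z"
    R,c=cam(p); d=np.array([(uv[0]-p["cx"])/p["fx"],(uv[1]-p["cy"])/p["fy"],1.])
    if fish:
        t=np.hypot(d[0],d[1]); d=np.array([d[0]/t*np.sin(t),d[1]/t*np.sin(t),np.cos(t)]) if t>1e-9 else d
    w=R.T@d; return c+w*(z-c[2])/w[2]
def proj(p,X,fish=False):
    R,c=cam(p); q=R@(np.array(X,float)-c)
    if fish:
        r=np.hypot(q[0],q[1]); t=np.arctan2(r,q[2]); return np.array([p["cx"]+p["fx"]*t*q[0]/r,p["cy"]+p["fy"]*t*q[1]/r])
    return np.array([p["cx"]+p["fx"]*q[0]/q[2],p["cy"]+p["fy"]*q[1]/q[2]])
def totool(dw,s):
    "world shift -> tool mm"
    q=s["ee_rot"]; return Rt.from_quat([q[1],q[2],q[3],q[0]]).inv().apply(dw)*1000
E
python3 - <<'E'
from h import *
from plant import ctrl
p=ctrl.camera_params("top")
k=.64
for n,u,v,z in [("tubeA",250,297,.084),("tubeB",261,330,.084),("slot",245,265,.048),("rackend1",244,247,.048),("rackend2",271,351,.048),
 ("shaft",404,247,.198),("w1",378,241,.079),("w2",419,230,.079),("w3",430,272,.079),("w4",388,282,.079),("plate",537,297,.02),("pin",482,322,.02),("pinhandle end",486,334,.02),("timer",425,345,.01),("tape",360,347,.01),("calc",307,377,.01)]:
    print(n,plane(p,(u*k,v*k),z).round(3))
im=np.load("pics/top0.npy")
a=cv2.resize(im[145:235,138:198],None,fx=6.6,fy=6.6,interpolation=cv2.INTER_CUBIC)
b=cv2.resize(im[145:235,285:345],None,fx=6.6,fy=6.6,interpolation=cv2.INTER_CUBIC)
cv2.imwrite("pics/crop.png",np.hstack([a,b])[:,:,::-1])
E
```

```text
tubeA [0.516 0.315 0.084]
tubeB [0.445 0.29  0.084]
slot [0.59  0.337 0.048]
rackend1 [0.631 0.341 0.048]
rackend2 [0.4   0.274 0.048]
shaft [ 0.61  -0.012  0.198]
w1 [0.644 0.042 0.079]
w2 [ 0.67  -0.048  0.079]
w3 [ 0.577 -0.073  0.079]
w4 [0.553 0.018 0.079]
plate [ 0.53  -0.325  0.02 ]
pin [ 0.471 -0.197  0.02 ]
pinhandle end [ 0.444 -0.207  0.02 ]
timer [ 0.417 -0.068  0.01 ]
tape [0.411 0.08  0.01 ]
calc [0.342 0.199 0.01 ]
```

View pics/crop.png

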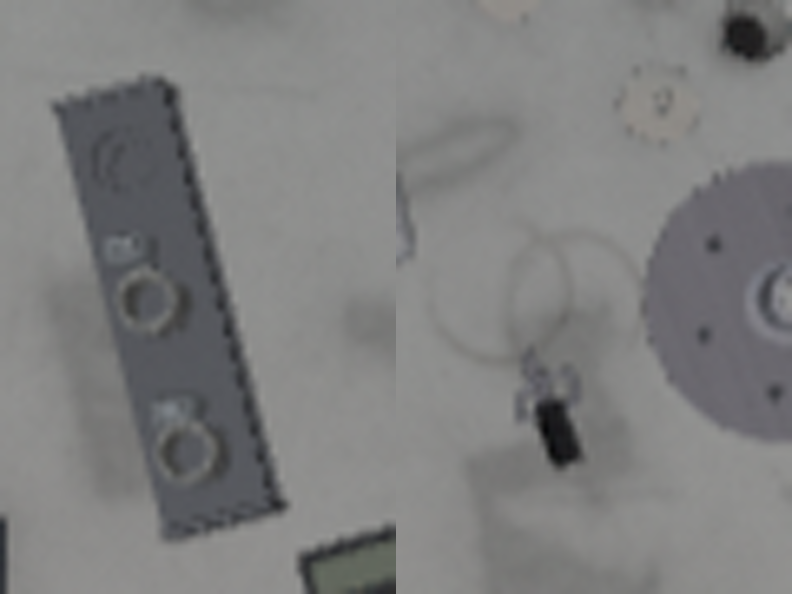

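The crop shows two tubes in the rack, with caps raised on the +x-ish side, and the pin with its shank pointing away from the robot. I'll move over the rack.

Call:
step_arm --pt "0 0 0 18 -26 -12 85" --pt "0 0 0 22 -32 -4 85" --pt "0 0 0 22 -32 -4 85" --pt "0 0 0 22 -32 -4 85" --pt "0 0 0 22 -32 -4 85" --pt "0 0 0 22 -32 -4 85" --pt "0 0 0 22 -32 -4 85" --pt "0 0 0 22 -32 -4 85" --pt "0 0 0 22 -32 -4 85" --pt "0 0 0 22 -32 -4 85" --pt "0 0 0 22 -32 -4 85" --pt "0 0 0 22 -32 -4 85"

```text
time_s: 1.3
ee_pos: [0.3177, -0.1647, 0.2874]
ee_rot: [0.0, 0.99, 0.138, 0.0]
ft_force: [0.7, -0.4, 0.1]
width: 0.0849
gripper_force: 0.0
```

Call:
step_arm --pt "0 0 0 22 -32 -4 60" --pt "0 0 0 22 -32 -4 40" --pt "0 0 0 22 -32 -4 20" --pt "0 0 0 22 -32 0 0" --pt "0 0 0 22 -32 0 0" --pt "0 0 0 22 -32 0 0" --pt "0 0 0 22 -32 0 0" --pt "0 0 0 22 -32 0 0" --pt "0 0 0 20 -30 0 0" --pt "0 0 0 20 -30 0 0" --pt "0 0 0 20 -30 0 0" --pt "0 0 0 20 -30 0 0"

```text
time_s: 2.5
ee_pos: [0.4608, 0.267, 0.2989]
ee_rot: [0.0, 0.99, 0.139, -0.0]
ft_force: [0.9, -0.1, 0.4]
width: -0.0001
gripper_force: 0.0
```

```bash
python3 - <<'E'
from h import *
from plant import ctrl
s=ctrl.sense();p=ctrl.camera_params("wrist");im=ctrl.get_image("wrist")
np.save("pics/w1.npy",im); np.save("pics/w1p.npy",p,allow_pickle=True)
print(s["time_s"],s["ee_pos"],s["ee_rot"],s["joint_positions"].round(2)); R,c=cam(p); print(p["fx"],p["cx"],p["cy"],c, totool(c-s["ee_pos"],s)); print(totool(R[2],s))
cv2.imwrite("pics/w1.png",cv2.resize(im[:,:,::-1],(800,600),interpolation=cv2.INTER_CUBIC))
E
```

```text
2.5 [0.4608152  0.26702445 0.29892934] [ 1.58045165e-04  9.90347244e-01  1.38608204e-01 -2.76454225e-04] [ 0.52  0.15  1.75 -0.    1.24  1.82]
297.3186396354542 255.77287483158807 194.59218764020284 [0.5385219  0.28912074 0.44113521] [ 8.07030743e+01  1.20011879e-01 -1.42253594e+02]
[-3.11778934e+02 -6.75848409e-02  9.50154667e+02]
```

View pics/w1.png

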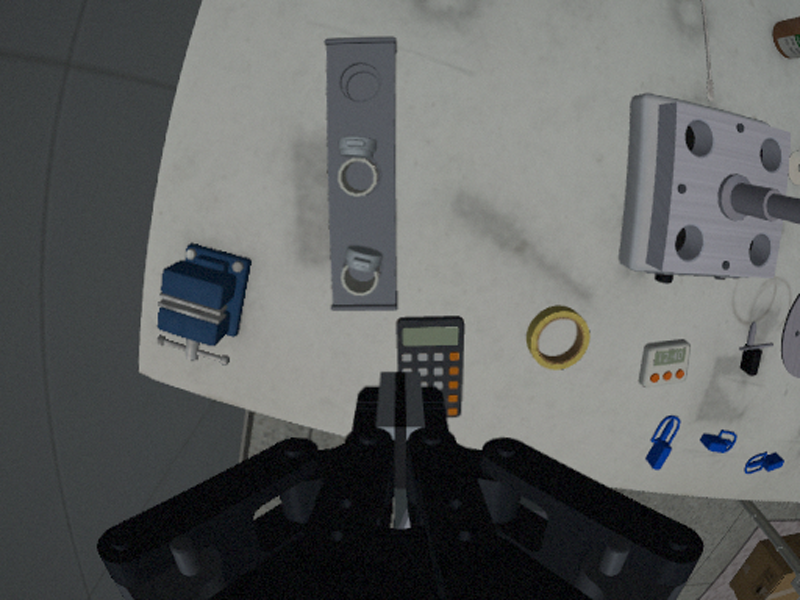

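The wrist view shows tube rims at (358,175) and (361,275), caps standing on the far side at (357,147) and (365,258), and the rack at x 327–397.

```bash
python3 - <<'E'
from h import *
from plant import ctrl
p=np.load("pics/w1p.npy",allow_pickle=True).item(); im=np.load("pics/w1.npy")
k=.64; s=ctrl.sense(); t=ctrl.camera_params("top")
for n,u,v,z in [("A",358,175,.084),("B",361,275,.084),("capA",357,147,.105),("capBtop",366,250,.12),("rack tl",327,40,.048),("rack tr",396,39,.048),("rack bl",332,308,.048),("rack br",396,307,.048)]:
    P=plane(p,(u*k,v*k),z,True); print(n,P.round(4),totool(P-s["ee_pos"],s).round(1))
P=[plane(t,(138+a/6.6,145+b/6.6),.084) for a,b in [(152,300),(187,452)]]
print("top-cam tubes",np.round(P,4))
c=cv2.resize(im[70:205,190:270],None,fx=5.5,fy=4.4,interpolation=cv2.INTER_CUBIC); c=cv2.resize(im[75:205,195:265],None,fx=4.5,fy=4.5,interpolation=cv2.INTER_CUBIC)
cv2.imwrite("pics/w1c.png",c[:,:,::-1])
E
```

```text
A [0.5164 0.3157 0.084 ] [ 63.6 -27.3 215.1]
B [0.4406 0.2931 0.084 ] [-15.5 -26.4 215. ]
capA [0.5371 0.3202 0.105 ] [ 84.8 -26.  194.2]
capBtop [0.4691 0.2939 0.12  ] [ 12.1 -19.4 179. ]
rack tl [0.6205 0.3754 0.048 ] [180.  -56.  251.4]
rack tr [0.6354 0.3198 0.048 ] [179.1   1.6 251.3]
rack bl [0.394  0.3111 0.048 ] [-55.5 -56.4 251. ]
rack br [0.4107 0.2559 0.048 ] [-54.6   1.2 250.9]
top-cam tubes [[0.5148 0.312  0.084 ]
 [0.4376 0.2918 0.084 ]]
```

View pics/w1c.png

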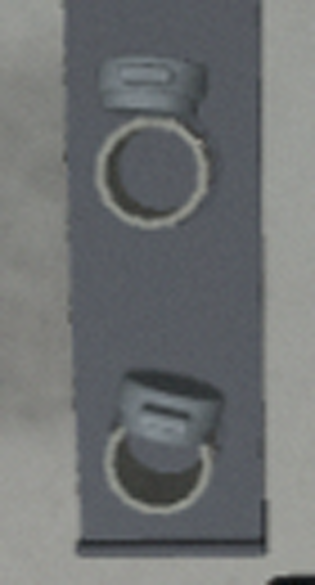

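Cap A leans back and cap B leans forward, both hinged on the far side. I'll sweep A shut with closed fingers.

Call:
step_arm --pt "0 0 0 31 -7 0 0" --pt "0 0 0 31 -7 0 0" --pt "0 0 0 31 -7 0 0" --pt "0 0 0 32 -6 0 0" --pt "0 0 0 0 0 38 0" --pt "0 0 0 0 0 38 0" --pt "0 0 0 0 0 38 0" --pt "0 0 0 0 0 38 0" --pt "0 0 0 0 0 38 0" --pt "0 0 0 0 0 0 0"

```text
time_s: 3.55
ee_pos: [0.57, 0.3236, 0.1037]
ee_rot: [0.002, 0.99, 0.138, -0.005]
ft_force: [-0.4, 0.8, 0.7]
width: 0.0
gripper_force: 0.0
```

Call:
step_arm --pt "0 0 0 -10 0 0 0" --pt "0 0 0 -10 0 0 0" --pt "0 0 0 -10 0 0 0" --pt "0 0 0 -10 0 0 0" --pt "0 0 0 -10 0 0 0" --pt "0 0 0 -10 0 0 0" --pt "0 0 0 -6 0 2 0" --pt "0 0 0 0 0 4 0" --pt "0 0 0 0 0 4 0" --pt "0 0 0 0 0 3 0" --pt "0 0 0 0 0 1 0" --pt "0 0 0 0 0 0 0"

```text
time_s: 4.75
ee_pos: [0.5102, 0.3076, 0.0948]
ee_rot: [0.0, 0.99, 0.138, -0.0]
ft_force: [-0.2, 0.7, -0.4]
width: 0.0
gripper_force: 0.0
```

Call:
step_arm --pt "0 0 0 0 0 1 0" --pt "0 0 0 0 0 1 0" --pt "0 0 0 0 0 1 0" --pt "0 0 0 0 0 0 0"

```text
time_s: 5.15
ee_pos: [0.5114, 0.3082, 0.0939]
ee_rot: [-0.0, 0.99, 0.138, 0.001]
ft_force: [-0.8, -2.1, 12.9]
width: -0.0002
gripper_force: 5.9
```

Call:
step_arm --pt "0 0 0 0 0 -8 0" --pt "0 0 0 0 0 -8 0" --pt "0 0 0 -12 1 0 0" --pt "0 0 0 -15 1 0 0" --pt "0 0 0 -10 0 0 0" --pt "0 0 0 -10 0 0 0" --pt "0 0 0 -10 0 0 0" --pt "0 0 0 -10 0 0 0" --pt "0 0 0 -10 0 0 0" --pt "0 0 0 -3 0 4 0" --pt "0 0 0 0 0 4 0" --pt "0 0 0 0 0 4 0"

```text
time_s: 6.35
ee_pos: [0.4339, 0.2839, 0.0959]
ee_rot: [-0.0, 0.99, 0.139, 0.0]
ft_force: [0.3, -0.0, 0.1]
width: -0.0001
gripper_force: 0.2
```

Call:
step_arm --pt "0 0 0 0 0 2 0" --pt "0 0 0 0 0 1 0" --pt "0 0 0 0 0 1 0" --pt "0 0 0 0 0 1 0" --pt "0 0 0 0 0 0 0"

```text
time_s: 6.85
ee_pos: [0.4358, 0.2851, 0.0934]
ee_rot: [-0.001, 0.99, 0.138, 0.002]
ft_force: [-3.5, -1.4, 24.8]
width: 0.0002
gripper_force: 12.2
```

Call:
step_arm --pt "0 0 0 0 0 -30 20" --pt "0 0 0 -5 5 -40 40" --pt "0 0 0 -5 5 -40 60" --pt "0 0 0 0 0 0 60" --pt "0 0 0 0 0 0 60"

```text
time_s: 7.35
ee_pos: [0.4276, 0.2717, 0.2019]
ee_rot: [-0.0, 0.99, 0.138, 0.001]
ft_force: [0.7, 0.1, -0.7]
width: 0.0599
gripper_force: 0.0
```

```bash
python3 - <<'E'
from h import *
from plant import ctrl
s=ctrl.sense();p=ctrl.camera_params("wrist");im=ctrl.get_image("wrist")
np.save("pics/w2.npy",im); np.save("pics/w2p.npy",p,allow_pickle=True); np.save("pics/w2s.npy",s,allow_pickle=True)
print(s["ee_pos"])
for P in [(.5155,.314,.094),(.4395,.2925,.094)]: print(proj(p,P,True)/.64)
cv2.imwrite("pics/w2.png",cv2.resize(im[:,:,::-1],(800,600),interpolation=cv2.INTER_CUBIC))
E
```

```text
[0.42755677 0.27173146 0.20186329]
[368.1602839  128.73425792]
[369.52045624 272.66213787]
```

View pics/w2.png

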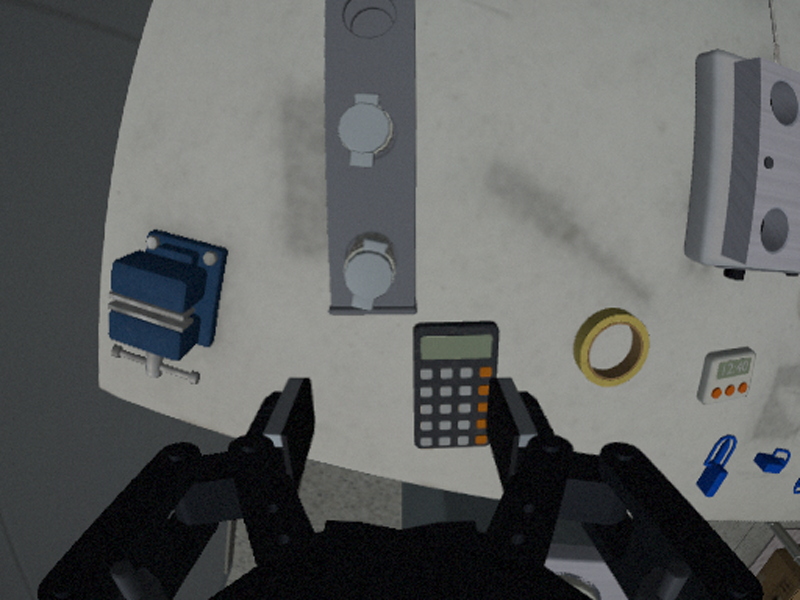

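Both caps are shut: A centre (366,129), B centre (368,273). The shaker wells are at the right edge.

```bash
python3 - <<'E'
from h import *
from plant import ctrl
L=lambda n:np.load(n,allow_pickle=True).item()
p2=L("pics/w2p.npy");p1=L("pics/w1p.npy");s=L("pics/w2s.npy");t=ctrl.camera_params("top");k=.64
for n,u,v in [("A",366,129),("B",368,273)]:
    P=plane(p2,(u*k,v*k),.094,True); print(n,P.round(4),totool(P-s["ee_pos"],s).round(1))
W={}
# dark well blobs in top image
im=np.load("pics/top0.npy"); g=cv2.cvtColor(im,cv2.COLOR_RGB2GRAY)
m=(g<62).astype(np.uint8); m[:136]=0;m[196:]=0;m[:,:228]=0;m[:,290:]=0
n,lab,st,ce=cv2.connectedComponentsWithStats(m)
for i in range(1,n):
    if st[i,4]>20: print("blob",ce[i]/k,st[i],plane(t,ce[i],.079).round(4))
print([plane(p1,(u*k,v*k),.079,True).round(4) for u,v in [(698,138),(770,155),(760,249),(688,243)]])
print("shaft top",plane(t,(403.5*k,246*k),.198).round(4))
c=cv2.resize(im[130:200,222:294],None,fx=7,fy=7,interpolation=cv2.INTER_CUBIC); cv2.imwrite("pics/shk.png",c[:,:,::-1])
E
```

```text
A [0.5151 0.3151 0.094 ] [ 95.8 -17.6 108.1]
B [0.4391 0.2933 0.094 ] [ 16.8 -17.5 107.9]
blob [418.68872549 230.36151961] [264 144   9   8  51] [ 0.6687 -0.0478  0.079 ]
blob [376.5625 240.625 ] [237 151   9   7  51] [0.6443 0.0447 0.079 ]
blob [429.43181818 271.61931818] [271 170   9   8  55] [ 0.5773 -0.0721  0.079 ]
blob [387.4470339  282.12394068] [244 177   9   8  59] [0.5529 0.0197 0.079 ]
[array([0.6445, 0.0457, 0.079 ]), array([ 0.6689, -0.0473,  0.079 ]), array([ 0.5779, -0.0726,  0.079 ]), array([0.5518, 0.021 , 0.079 ])]
shaft top [ 0.6122 -0.0111  0.198 ]
```

View pics/shk.png

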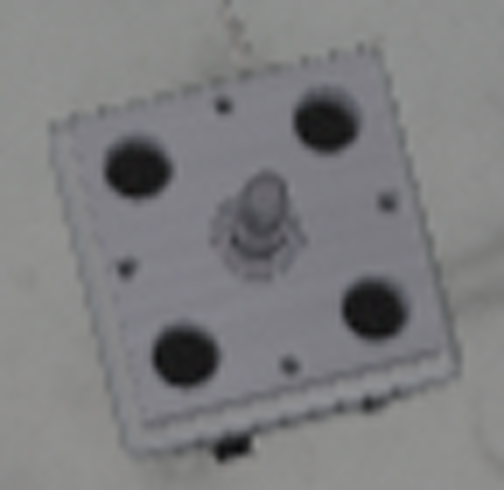

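The wells agree across views: shaft centre (0.611,-0.0136), shaker yaw 15°. Next I grasp tube A.

Call:
step_arm --pt "0 0 0 24 -4.4 0 60" --pt "0 0 0 24 -4.4 0 60" --pt "0 0 0 24 -4.4 0 60" --pt "0 0 0 23.8 -4.4 0 60" --pt "0 0 0.09 0 0 30 60" --pt "0 0 0 0 0 30 60" --pt "0 0 0 0 0 30 60" --pt "0 0 0 0 0 30 60" --pt "0 0 0 0 0 20 60" --pt "0 0 0 0 0 10 60" --pt "0 0 0 0 0 0 60"

```text
time_s: 8.5
ee_pos: [0.5127, 0.3138, 0.0487]
ee_rot: [0.001, 0.996, 0.094, -0.002]
ft_force: [1.1, -0.6, 0.4]
width: 0.0601
gripper_force: 0.0
```

Call:
step_arm --pt "0 0 0 0 0 0 24" --pt "0 0 0 0 0 0 24" --pt "0 0 0 0 0 0 24" --pt "0 0 0 0 0 0 24" --pt "0 0 0 0 0 0 24" --pt "0 0 0 0 0 0 24"

```text
time_s: 9.1
ee_pos: [0.5149, 0.3151, 0.0524]
ee_rot: [-0.0, 0.996, 0.094, 0.001]
ft_force: [-0.9, 0.1, 6.5]
width: 0.0283
gripper_force: 59.3
```

Call:
step_arm --pt "0 0 0 0 0 -15 24" --pt "0 0 -0.143 0 0 -27 24" --pt "0 0 -0.143 0 0 -27 24" --pt "0 0 -0.143 0 0 -27 24" --pt "0 0 -0.143 0 0 -27 24" --pt "0 0 -0.143 0 0 -27 24" --pt "0 0 -0.144 0 0 0 24" --pt "0 0 0 0 0 0 24"

```text
time_s: 9.9
ee_pos: [0.5146, 0.3148, 0.2032]
ee_rot: [-0.0, 0.866, 0.501, 0.001]
ft_force: [0.5, 0.1, -0.5]
width: 0.0283
gripper_force: 59.5
```

Call:
step_arm --pt "0 0 0 -16.8 24.7 0 24" --pt "0 0 0 -16.8 24.7 0 24" --pt "0 0 0 -16.8 24.7 0 24" --pt "0 0 0 -16.8 24.7 0 24" --pt "0 0 0 -16.8 24.7 0 24" --pt "0 0 0 -16.8 24.7 0 24" --pt "0 0 0 -16.8 24.7 0 24" --pt "0 0 0 -16.8 24.7 0 24" --pt "0 0 0 -16.8 24.7 0 24" --pt "0 0 0 -16.8 24.7 0 24" --pt "0 0 0 0 0 0 24" --pt "0 0 0 0 0 0 24"

```text
time_s: 11.1
ee_pos: [0.6435, 0.0452, 0.2008]
ee_rot: [-0.0, 0.867, 0.498, -0.001]
ft_force: [-0.7, 0.4, -1.3]
width: 0.0284
gripper_force: 59.5
```

Call:
step_arm --pt "0 0 0 0 0 25 24" --pt "0 0 0 0 0 25 24" --pt "0 0 0 0 0 15 24" --pt "0 0 0 0 0 10 24" --pt "0 0 0 0 0 8 24" --pt "0 0 0 0 0 8 24" --pt "0 0 0 0 0 6 24" --pt "0 0 0 0 0 5 24" --pt "0 0 0 0 0 4 24" --pt "0 0 0 0 0 2 24" --pt "0 0 0 0 0 0 24"

```text
time_s: 12.2
ee_pos: [0.6453, 0.0445, 0.0939]
ee_rot: [0.001, 0.866, 0.5, 0.001]
ft_force: [2.8, -6.2, -1.4]
width: 0.0285
gripper_force: 59.4
```

Call:
step_arm --pt "0 0 0 0 0 1.5 24" --pt "0 0 0 0 0 0 45" --pt "0 0 0 0 0 0 50" --pt "0 0 0 0 0 0 50" --pt "0 0 0 0 0 -20 50" --pt "0 0 0 0 0 -30 50" --pt "0 0 0 0 0 -30 60" --pt "0 0 0 0 0 -30 60" --pt "0 0 0 0 0 0 60"

```text
time_s: 13.1
ee_pos: [0.6466, 0.0461, 0.2066]
ee_rot: [0.002, 0.866, 0.5, 0.003]
ft_force: [0.2, -0.4, -0.1]
width: 0.0601
gripper_force: 0.0
```

Call:
step_arm --pt "0 0 0 11.2 -30.2 0 60" --pt "0 0 0 11.2 -30.2 0 60" --pt "0 0 0 11.2 -30.2 0 60" --pt "0 0 0 11.2 -30.2 0 60" --pt "0 0 0 11.2 -30.2 0 60" --pt "0 0 0 11.2 -30.2 0 60" --pt "0 0 0 11.2 -30.2 0 60" --pt "0 0 0 11.2 -30.2 0 60" --pt "0 0 0 11.2 -30.2 0 60" --pt "0 0 0 11.2 -30.2 0 60" --pt "0 0 0.137 0 0 0 60" --pt "0 0 0.137 0 0 0 60"

```text
time_s: 14.3
ee_pos: [0.4374, 0.2945, 0.2012]
ee_rot: [-0.0, 0.927, 0.375, -0.0]
ft_force: [-0.1, -0.5, -0.7]
width: 0.0603
gripper_force: 0.0
```

Call:
step_arm --pt "0 0 0.137 0 0 0 60" --pt "0 0 0.137 0 0 0 60" --pt "0 0 0.137 0 0 0 60" --pt "0 0 0.137 0 0 0 60" --pt "0 0 0.137 0 0 0 60" --pt "0 0 0 0 0 0 60" --pt "0 0 0 0 0 0 60"

```text
time_s: 15.0
ee_pos: [0.4383, 0.2937, 0.2014]
ee_rot: [0.0, 0.999, 0.046, -0.0]
ft_force: [0.5, -0.8, 0.0]
width: 0.0604
gripper_force: 0.0
```

Call:
step_arm --pt "0 0 0 0 0 30 60" --pt "0 0 0 0 0 35 60" --pt "0 0 0 0 0 35 60" --pt "0 0 0 0 0 30 60" --pt "0 0 0 0 0 12 60" --pt "0 0 0 0 0 7 60" --pt "0 0 0 0 0 0 60" --pt "0 0 0 0 0 0 24" --pt "0 0 0 0 0 0 24" --pt "0 0 0 0 0 0 24" --pt "0 0 0 0 0 0 24" --pt "0 0 0 0 0 0 24"

```text
time_s: 16.2
ee_pos: [0.4395, 0.2943, 0.0542]
ee_rot: [-0.001, 0.999, 0.044, 0.001]
ft_force: [-0.3, -0.3, 5.7]
width: 0.0285
gripper_force: 58.6
```

Call:
step_arm --pt "0 0 0 0 0 -15 24" --pt "0 0 0 0 0 -27 24" --pt "0 0 -0.145 0 0 -27 24" --pt "0 0 -0.145 0 0 -27 24" --pt "0 0 -0.145 0 0 -27 24" --pt "0 0 -0.145 0 0 -27 24" --pt "0 0 -0.145 0 0 0 24" --pt "0 0 -0.145 0 0 0 24" --pt "0 0 -0.145 0 0 0 24" --pt "0 0 -0.145 0 0 0 24" --pt "0 0 -0.145 0 0 0 24" --pt "0 0 -0.145 0 0 0 24"

```text
time_s: 17.4
ee_pos: [0.4387, 0.2938, 0.2036]
ee_rot: [0.0, 0.717, 0.698, 0.001]
ft_force: [0.2, 0.1, -0.4]
width: 0.0285
gripper_force: 59.1
```

Call:
step_arm --pt "0 0 -0.145 0 0 0 24" --pt "0 0 -0.145 0 0 0 24" --pt "0 0 -0.145 0 0 0 24" --pt "0 0 -0.145 0 0 0 24" --pt "0 0 -0.145 0 0 0 24" --pt "0 0 -0.145 0 0 0 24" --pt "0 0 -0.145 0 0 0 24" --pt "0 0 -0.06 0 0 0 24" --pt "0 0 0 0 0 0 24" --pt "0 0 0 0 0 0 24"

```text
time_s: 18.4
ee_pos: [0.4386, 0.2937, 0.2033]
ee_rot: [0.0, 0.262, 0.965, 0.0]
ft_force: [-0.2, -0.1, -0.9]
width: 0.0286
gripper_force: 59.1
```

Call:
step_arm --pt "0 0 0 -23.6 -17.8 0 24" --pt "0 0 0 -23.6 -17.8 0 24" --pt "0 0 0 -23.6 -17.8 0 24" --pt "0 0 0 -23.6 -17.8 0 24" --pt "0 0 0 -23.6 -17.8 0 24" --pt "0 0 0 -23.6 -17.8 0 24" --pt "0 0 0 -23.6 -17.8 0 24" --pt "0 0 0 -23.6 -17.8 0 24" --pt "0 0 0 -23.6 -17.8 0 24" --pt "0 0 0 -23.6 -17.8 0 24" --pt "0 0 0 0 0 0 24" --pt "0 0 0 0 0 0 24"

```text
time_s: 19.6
ee_pos: [0.5525, 0.0207, 0.2028]
ee_rot: [-0.0, 0.263, 0.965, 0.0]
ft_force: [-0.7, 0.2, -0.2]
width: 0.0284
gripper_force: 59.2
```

Call:
step_arm --pt "0 0 0 0 0 25 24" --pt "0 0 0 0 0 25 24" --pt "0 0 0 0 0 15 24" --pt "0 0 0 0 0 10 24" --pt "0 0 0 0 0 8 24" --pt "0 0 0 0 0 8 24" --pt "0 0 0 0 0 6 24" --pt "0 0 0 0 0 5 24" --pt "0 0 0 0 0 4 24" --pt "0 0 0 0 0 2 24" --pt "0 0 0 0 0 0 24"

```text
time_s: 20.7
ee_pos: [0.5525, 0.0209, 0.0946]
ee_rot: [-0.0, 0.261, 0.965, -0.0]
ft_force: [-0.7, -0.5, -0.2]
width: 0.0282
gripper_force: 59.2
```

Call:
step_arm --pt "0 0 0 0 0 1.5 24" --pt "0 0 0 0 0 0 45" --pt "0 0 0 0 0 0 50" --pt "0 0 0 0 0 0 50" --pt "0 0 0 0 0 -20 50" --pt "0 0 0 0 0 -30 50" --pt "0 0 0 0 0 -30 60" --pt "0 0 0 0 0 -30 60" --pt "0 0 0 0 0 -40 60" --pt "0 0 0.147 0 0 0 60" --pt "0 0 0.147 0 0 0 60" --pt "0 0 0.147 0 0 0 60"

```text
time_s: 21.9
ee_pos: [0.5526, 0.021, 0.2439]
ee_rot: [0.0, 0.469, 0.883, 0.0]
ft_force: [0.7, -0.1, -0.4]
width: 0.0602
gripper_force: 0.0
```

Call:
step_arm --pt "0 0 0.147 0 0 0 60" --pt "0 0 0.147 0 0 0 60" --pt "0 0 0.147 0 0 0 60" --pt "0 0 0.147 0 0 0 60" --pt "0 0 0.147 0 0 0 60" --pt "0 0 0.147 0 0 0 60" --pt "0 0 0.147 0 0 0 60" --pt "0 0 0.147 0 0 0 60" --pt "0 0 0.147 0 0 0 60" --pt "0 0 0.147 0 0 0 60" --pt "0 0 0.147 0 0 0 60" --pt "0 0 0.147 0 0 0 60"

```text
time_s: 23.1
ee_pos: [0.5525, 0.021, 0.2434]
ee_rot: [-0.0, 0.98, 0.2, 0.0]
ft_force: [0.9, -0.4, -0.2]
width: 0.0603
gripper_force: 0.0
```

Call:
step_arm --pt "0 0 0.147 0 0 0 60" --pt "0 0 0 -17 33 0 60" --pt "0 0 0 -17 33 0 60" --pt "0 0 0 -17 33 0 60" --pt "0 0 0 -17 33 0 60" --pt "0 0 0 -17 33 0 60" --pt "0 0 0 -17 33 0 60" --pt "0 0 0 -17 33 0 60" --pt "0 0 0 -17 33 0 60" --pt "0 0 0 -17 33 0 60" --pt "0 0 0 -17 33 0 60" --pt "0 0 0 0 0 0 60"

```text
time_s: 24.3
ee_pos: [0.4725, -0.3454, 0.2434]
ee_rot: [0.001, 0.992, 0.128, 0.0]
ft_force: [0.6, 0.2, -0.0]
width: 0.06
gripper_force: 0.0
```

```bash
python3 - <<'E'
from h import *
from plant import ctrl
s=ctrl.sense();p=ctrl.camera_params("wrist");im=ctrl.get_image("wrist"); t=ctrl.get_image("top")
np.save("pics/w3.npy",im); np.save("pics/w3p.npy",p,allow_pickle=True); np.save("pics/w3s.npy",s,allow_pickle=True)
print(s["ee_pos"],s["ee_rot"])
a=cv2.resize(im,(512,384)); b=cv2.resize(t[130:200,222:292],(288,288),interpolation=cv2.INTER_CUBIC)
b=np.vstack([b,np.zeros((96,288,3),np.uint8)])
cv2.imwrite("pics/w3.png",np.hstack([a,b])[:,:,::-1])
E
```

```text
[ 0.47248086 -0.34541789  0.24338807] [8.28672852e-04 9.91709283e-01 1.28499065e-01 3.39505365e-05]
```

View pics/w3.png

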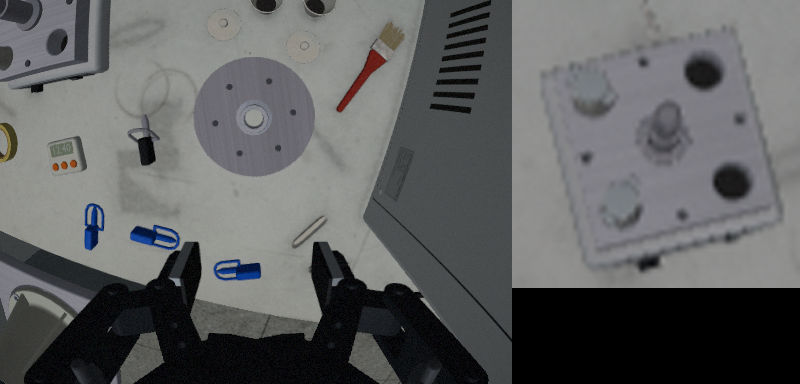

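The plate is at (254,117), the pin handle at (147,153), and both tubes sit in wells. I'll compute the plate centre by a circle fit.

```bash
python3 - <<'E'
from h import *
L=lambda n:np.load(n,allow_pickle=True).item()
p=L("pics/w3p.npy");s=L("pics/w3s.npy");im=np.load("pics/w3.npy")
hsv=cv2.cvtColor(im,cv2.COLOR_RGB2HSV).astype(int); lab=cv2.cvtColor(im,cv2.COLOR_RGB2LAB).astype(int)
d=lab-lab[140,220]; m=(np.hypot(d[...,1],d[...,2])<6)&(abs(d[...,0])<28)
m=m.astype(np.uint8); m[:, :185]=0;m[:,325:]=0;m[:48]=0;m[190:]=0
m=cv2.morphologyEx(m,cv2.MORPH_OPEN,np.ones((3,3)))
c=max(cv2.findContours(m,0,1)[0],key=cv2.contourArea); c=cv2.convexHull(c)[:,0]
P=np.array([plane(p,q,.006,True)[:2] for q in c+0.0])
A=np.c_[2*P,np.ones(len(P))]; x=np.linalg.lstsq(A,(P**2).sum(1),rcond=None)[0]; r=np.sqrt(x[2]+x[:2]@x[:2])
print("disc",x[:2],"r",r, "pts",len(P), "resid", np.abs(np.hypot(*(P-x[:2]).T)-r).max())
print("sleeve top",plane(p,(253.8,118),.038,True), "px extents",c.min(0),c.max(0))
C=np.array([x[0],x[1],s["ee_pos"][2]]); print("tool shift",totool(C-s["ee_pos"],s))
crop=cv2.resize(im[95:141,90:290],(800,184),interpolation=cv2.INTER_CUBIC)
crop2=cv2.resize(im[85:140,225:285],(436,400),interpolation=cv2.INTER_CUBIC); crop3=cv2.resize(im[105:175,115:180],(364,400),interpolation=cv2.INTER_CUBIC)
cv2.imwrite("pics/w3c.png",np.hstack([crop2,crop3])[:,:,::-1])
E
```

```text
disc [ 0.52955468 -0.32828096] r 0.07801103274998095 pts 49 resid 0.002208620377659745
sleeve top [ 0.52995639 -0.32838159  0.038     ] px extents [193  57] [315 176]
tool shift [ 5.95566589e+01 -2.02472240e+00 -1.20187183e-02]
```

View pics/w3c.png

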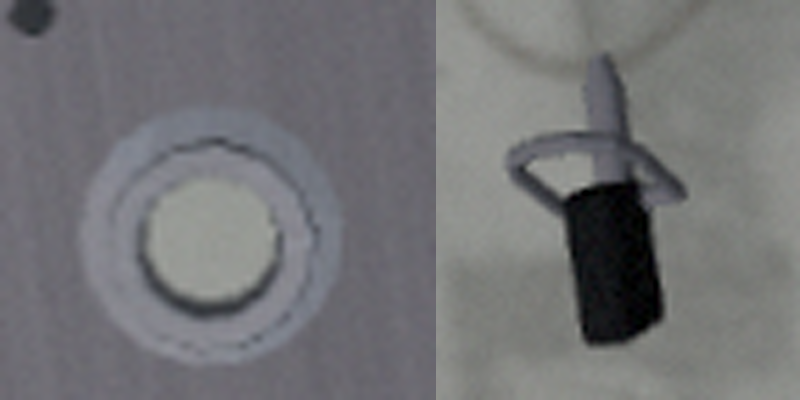

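The sleeve sits in a low collar, and the pin's ring is leaning up over the shank. Now I grasp the plate by its sleeve.

Call:
step_arm --pt "0 0 0 20 -0.7 30 60" --pt "0 0 0 20 -0.7 35 60" --pt "0 0 0 19.5 -0.6 35 60" --pt "0 0 0 0 0 35 60" --pt "0 0 0 0 0 35 60" --pt "0 0 0 0 0 30 60" --pt "0 0 0 0 0 20 60" --pt "0 0 0 0 0 10 60" --pt "0 0 0 0 0 0 60" --pt "0 0 0 0 0 0 60"

```text
time_s: 25.4
ee_pos: [0.5311, -0.3242, 0.0142]
ee_rot: [0.0, 0.991, 0.13, 0.0]
ft_force: [-0.6, -0.7, 1.2]
width: 0.0599
gripper_force: 0.0
```

Call:
step_arm --pt "0 0 0 0 0 0 28" --pt "0 0 0 0 0 0 28" --pt "0 0 0 0 0 0 28" --pt "0 0 0 0 0 0 28" --pt "0 0 0 0 0 0 28" --pt "0 0 0 0 0 0 28"

```text
time_s: 26.0
ee_pos: [0.5314, -0.3251, 0.0151]
ee_rot: [0.001, 0.992, 0.13, 0.001]
ft_force: [-1.6, 0.6, 7.1]
width: 0.0317
gripper_force: 59.4
```

Call:
step_arm --pt "0 0 0 0 0 -10 28" --pt "0 0 0 0 0 -25 28" --pt "0 0 0 0 0 -35 28" --pt "0 0 0 0 0 -35 28" --pt "0 0 0 0 0 -35 28" --pt "0 0 0 0 0 -35 28" --pt "0 0 0 0 0 -35 28" --pt "0 0 0 0 0 -30 28" --pt "0 0 0 0 0 0 28" --pt "0 0 0 0 0 0 28"

```text
time_s: 27.0
ee_pos: [0.5301, -0.3244, 0.2537]
ee_rot: [0.0, 0.992, 0.13, 0.0]
ft_force: [-0.5, -0.2, -3.7]
width: 0.0319
gripper_force: 60.1
```

```bash
python3 - <<'E'
from h import *
from plant import ctrl
s=ctrl.sense();p=ctrl.camera_params("wrist");im=ctrl.get_image("wrist"); t=ctrl.get_image("top")
np.save("pics/w4.npy",im); np.save("pics/w4p.npy",p,allow_pickle=True); np.save("pics/w4s.npy",s,allow_pickle=True)
print(s["ee_pos"],s["ee_rot"],s["ft_force"],s["moment"],s["width"])
cv2.imwrite("pics/w4.png",im[:,:,::-1])
E
```

```text
[ 0.53011372 -0.32435565  0.25373095] [2.83014387e-04 9.91522858e-01 1.29931485e-01 3.87956265e-04] [-0.46621549 -0.24042144 -3.69659815] [ 0.01453716 -0.03208968 -0.02883796] 0.03194206523751317
```

View pics/w4.png

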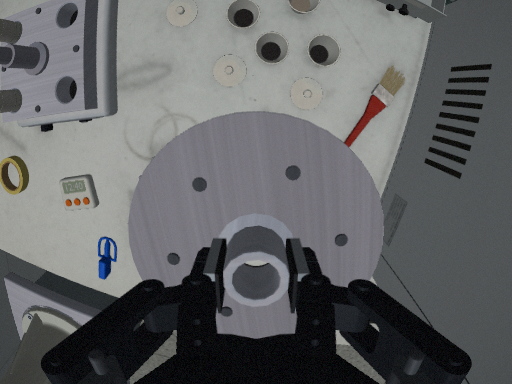

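The plate is held level. The disc spans columns 129–384 with its top edge at row 112, and the sleeve top is near (256,278). I'll fit the arc with the known radius.

```bash
python3 - <<'E'
from h import *
from scipy.optimize import least_squares
L=lambda n:np.load(n,allow_pickle=True).item()
p=L("pics/w4p.npy");s=L("pics/w4s.npy");im=np.load("pics/w4.npy")
lab=cv2.cvtColor(cv2.GaussianBlur(im,(3,3),0),cv2.COLOR_RGB2LAB).astype(int)
ref=lab[150,240]; d=lab-ref; m=((np.hypot(d[...,1],d[...,2])<5)&(abs(d[...,0])<30)).astype(np.uint8)
m[:105]=0; m[:,:120]=0; m[:,395:]=0; m[245:]=0
m=cv2.morphologyEx(m,cv2.MORPH_OPEN,np.ones((5,5)))
c=max(cv2.findContours(m,0,1)[0],key=cv2.contourArea)
h=cv2.convexHull(c)[:,0]; h=h[h[:,1]<238]
T=s["ee_pos"]
for dz in (-.0088,-.0148):
    P=np.array([totool(plane(p,q,T[2]+dz,True)-T,s)[:2] for q in h+0.0])
    for free in (0,1):
        f=lambda v:np.hypot(P[:,0]-v[0],P[:,1]-v[1])-(v[2] if free else 78)
        r=least_squares(f,[0,0,78],loss="soft_l1"); print(dz,r.x.round(2),np.abs(r.fun).mean().round(2),len(P))
E
```

```text
-0.0088 [-3.1e+00 -2.0e-02  7.8e+01] 0.21 34
-0.0088 [-2.24  0.   77.3 ] 0.1 34
-0.0148 [-2.71e+00  3.00e-02  7.80e+01] 0.64 34
-0.0148 [-5.53 -0.   80.37] 0.1 34
```

Call:
step_arm --pt "0 0 0 16.1 -27.9 0 28" --pt "0 0 0 16.1 -27.9 0 28" --pt "0 0 0 16.1 -27.9 0 28" --pt "0 0 0 16.1 -27.9 0 28" --pt "0 0 0 16.1 -27.9 0 28" --pt "0 0 0 16.1 -27.9 0 28" --pt "0 0 0 16.1 -27.9 0 28" --pt "0 0 0 16.1 -27.9 0 28" --pt "0 0 0 16.1 -27.9 0 28" --pt "0 0 0 16.1 -28 0 28" --pt "0 0 0 0 0 0 28" --pt "0 0 0 0 0 0 28"

```text
time_s: 28.3
ee_pos: [0.6131, -0.0127, 0.2515]
ee_rot: [-0.0, 0.991, 0.131, -0.002]
ft_force: [0.5, -0.4, -2.6]
width: 0.0319
gripper_force: 60.4
```

```bash
python3 - <<'E'
from h import *
from plant import ctrl
s=ctrl.sense();p=ctrl.camera_params("wrist");im=ctrl.get_image("wrist"); t=ctrl.get_image("top")
np.save("pics/w5.npy",im)
print(s["ee_pos"],s["ee_rot"],totool(np.array([.6134,-.0129,0])-s["ee_pos"],s))
print("proj shaft top",proj(p,(.6108,-.0136,.198),True),"bore top",proj(p,s["ee_pos"]+[-.0026,-.0007,.0232],True))
a=cv2.resize(im[220:320,206:306],(500,500),interpolation=cv2.INTER_CUBIC); b=cv2.resize(t[130:180,240:280],(300,375),interpolation=cv2.INTER_CUBIC); b=np.vstack([b,np.zeros((125,300,3),np.uint8)])
cv2.imwrite("pics/w5.png",np.hstack([a,b])[:,:,::-1])
E
```

```text
[ 0.6130762  -0.01268973  0.25145662] [-8.69746069e-05  9.91399136e-01  1.30863616e-01 -1.56826178e-03] [  1.03434217   0.4336611  251.45441792]
proj shaft top [256.08460869 219.51504375] bore top [255.54172593 282.08150997]
```

View pics/w5.png

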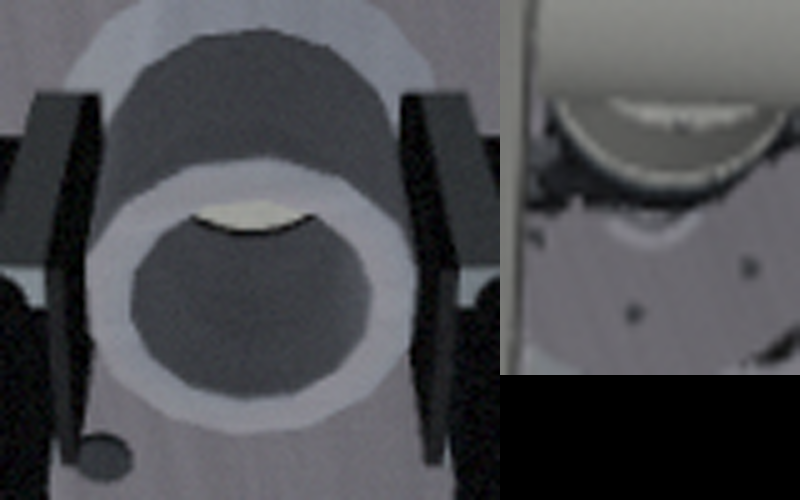

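The bore is at (250,295) in the crop, and the shaft is hidden below. I'll descend gently and watch the force.

Call:
step_arm --pt "0 0 0 0.5 0 12 28" --pt "0 0 0 0 0 12 28" --pt "0 0 0 0 0 8 28" --pt "0 0 0 0 0 4 28" --pt "0 0 0 0 0 3 28" --pt "0 0 0 0 0 3 28" --pt "0 0 0 0 0 0 28"

```text
time_s: 29.1
ee_pos: [0.6144, -0.0131, 0.2111]
ee_rot: [-0.0, 0.992, 0.13, -0.0]
ft_force: [-0.3, -0.2, -2.4]
width: 0.0316
gripper_force: 60.4
```

Call:
step_arm --pt "0 0 0 0 0 2 28" --pt "0 0 0 0 0 2 28" --pt "0 0 0 0 0 2 28" --pt "0 0 0 0 0 0 28"

```text
time_s: 29.5
ee_pos: [0.6143, -0.0131, 0.205]
ee_rot: [-0.0, 0.992, 0.13, -0.0]
ft_force: [0.2, -0.2, -3.0]
width: 0.0316
gripper_force: 60.4
```

Call:
step_arm --pt "0 0 0 0 0 8 28" --pt "0 0 0 0 0 8 28" --pt "0 0 0 0 0 8 28" --pt "0 0 0 0 0 8 28" --pt "0 0 0 0 0 8 28" --pt "0 0 0 0 0 6 28" --pt "0 0 0 0 0 4 28" --pt "0 0 0 0 0 2 28" --pt "0 0 0 0 0 0 28"

```text
time_s: 30.4
ee_pos: [0.6144, -0.0131, 0.1531]
ee_rot: [-0.0, 0.992, 0.13, -0.0]
ft_force: [0.5, -0.4, -2.5]
width: 0.0317
gripper_force: 60.4
```

Call:
step_arm --pt "0 0 0 0 0 2 28" --pt "0 0 0 0 0 1 28" --pt "0 0 0 0 0 0 50" --pt "0 0 0 0 0 0 55" --pt "0 0 0 0 0 0 55" --pt "0 0 0 0 0 -20 55" --pt "0 0 0 0 0 -30 55" --pt "0 0 0 0 0 -30 55" --pt "0 0 0 0 0 -30 55" --pt "0 0 0 -26 14 0 50" --pt "0 0 0 -26 14 0 50" --pt "0 0 0 -26 14 0 50"

```text
time_s: 31.6
ee_pos: [0.5492, -0.0743, 0.2606]
ee_rot: [0.0, 0.991, 0.13, 0.0]
ft_force: [-0.6, -0.6, -0.9]
width: 0.0496
gripper_force: 0.0
```

Call:
step_arm --pt "0 0 0 -26 14 0 50" --pt "0 0 0 -26 14 10 50" --pt "0 0 0 -26 14 20 50" --pt "0 0 0 -26 14 20 50" --pt "0 0 0 -26 14 20 50" --pt "0 0 0 -26 14 20 50" --pt "0 0 0 -26 14 20 50" --pt "0 0 0 0 0 0 50" --pt "0 0 0 0 0 0 50"

```text
time_s: 32.5
ee_pos: [0.3992, -0.2157, 0.1503]
ee_rot: [-0.0, 0.992, 0.129, -0.0]
ft_force: [1.1, 0.3, -0.2]
width: 0.0502
gripper_force: 0.0
```

```bash
python3 - <<'E'
from h import *
from plant import ctrl
s=ctrl.sense();p=ctrl.camera_params("wrist");im=ctrl.get_image("wrist"); t=ctrl.get_image("top")
np.save("pics/w6.npy",im); np.save("pics/w6p.npy",p,allow_pickle=True); np.save("pics/w6s.npy",s,allow_pickle=True); np.save("pics/t6.npy",t)
print(s["ee_pos"],s["ee_rot"])
tp=ctrl.camera_params("top"); a=np.abs(np.asarray(t,int)-0)
g=im.max(2); m=((g<45)).astype(np.uint8); m[235:]=0
n,l,st,ce=cv2.connectedComponentsWithStats(m)
for i in range(1,n):
    if 60<st[i,4]<6000: print(st[i],ce[i])
q=cv2.resize(t[130:200,222:292],(280,280),interpolation=cv2.INTER_CUBIC)
b=np.vstack([q,np.zeros((104,280,3),np.uint8)])
cv2.imwrite("pics/w6.png",np.hstack([im,b])[:,:,::-1])
E
```

```text
[ 0.39918542 -0.21573873  0.15030958] [-1.31653249e-04  9.91621626e-01  1.29176362e-01 -5.00837496e-06]
[ 56   8 121  32 798] [112.05513784  23.06140351]
[  2 100  13  27 123] [  7.11382114 111.22764228]
[247 105  18  40 567] [255.65961199 124.57142857]
```

View pics/w6.png

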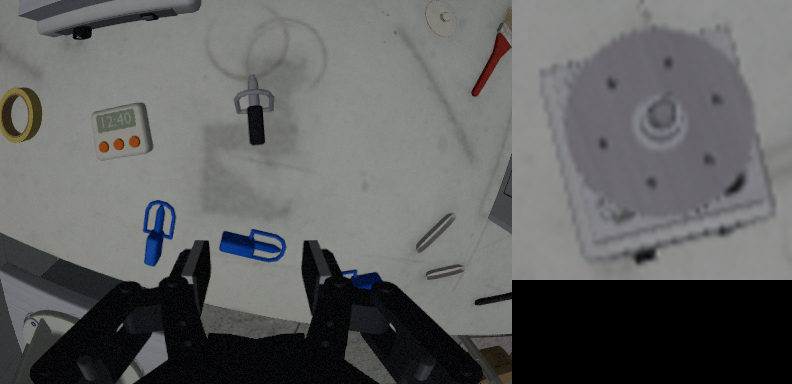

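The pin handle blob is at (256,125), its shank tip at (253,75), with the ring partway up. The plate looks seated on the shaft, with the shaft end through the sleeve.

```bash
python3 - <<'E'
from h import *
L=lambda n:np.load(n,allow_pickle=True).item()
p=L("pics/w6p.npy");s=L("pics/w6s.npy");im=np.load("pics/w6.npy"); T=s["ee_pos"]
m=((im.max(2)<50)).astype(np.uint8); m[160:]=0;m[:95]=0;m[:,:235]=0;m[:,280:]=0
c=max(cv2.findContours(m,0,1)[0],key=cv2.contourArea); r=cv2.minAreaRect(c)
for q in cv2.boxPoints(r): print("corner",q.round(1),totool(plane(p,q,.0265,True)-T,s)[:2].round(1), "z0:",totool(plane(p,q,0.0,True)-T,s)[:2].round(1))
print("centre",totool(plane(p,r[0],.0265,True)-T,s).round(1))
# shank axis: brightness-different pixels ahead of handle, find tip
print("tip",totool(plane(p,(253,75),.005,True)-T,s)[:2].round(1))
print("blue end",totool(plane(p,(252,245),.01,True)-T,s)[:2].round(1))
v=cv2.resize(im[65:150,215:300],(595,595),interpolation=cv2.INTER_CUBIC); cv2.imwrite("pics/pin.png",v[:,:,::-1])
E
```

```text
corner [246.5 105.6] [76.  -8.1] z0: [75.5 -8.9]
corner [261.8 104.5] [76.9  5.4] z0: [76.5  5.9]
corner [264.4 143.6] [41.7  7.9] z0: [37.8  8.6]
corner [249.1 144.6] [40.7 -5.9] z0: [36.8 -6.5]
centre [ 58.9  -0.2 123.8]
tip [105.2  -2.5]
blue end [-68.8  -3.9]
```

View pics/pin.png

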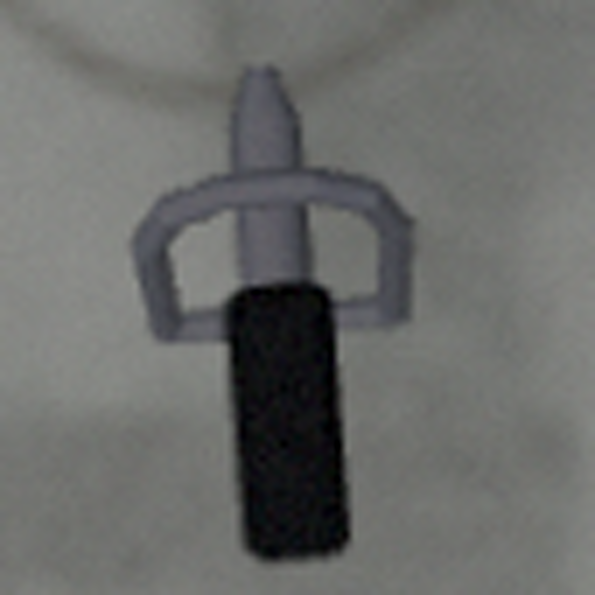

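The ring stands forward of the handle, clear of the planned grasp. I grasp the handle, aligned with the pin.

Call:
step_arm --pt "0 0 0 18 0 0 45" --pt "0 0 0 18 0 0 45" --pt "0 0 0 18.5 0 0 45" --pt "0 0 -0.067 0 0 20 45" --pt "0 0 0 0 0 35 45" --pt "0 0 0 0 0 35 45" --pt "0 0 0 0 0 25 45" --pt "0 0 0 0 0 15 45" --pt "0 0 0 0 0 8 45" --pt "0 0 0 0 0 5 45" --pt "0 0 0 0 0 0 45" --pt "0 0 0 0 0 0 45"

```text
time_s: 33.8
ee_pos: [0.4527, -0.2015, 0.0079]
ee_rot: [0.0, 0.987, 0.163, 0.0]
ft_force: [0.7, 0.1, 0.2]
width: 0.0449
gripper_force: 0.0
```

Call:
step_arm --pt "0 0 0 0 0 3 45" --pt "0 0 0 0 0 0 45" --pt "0 0 0 0 0 0 10" --pt "0 0 0 0 0 0 10" --pt "0 0 0 0 0 0 10" --pt "0 0 0 0 0 0 10" --pt "0 0 0 0 0 0 10" --pt "0 0 0 0 0 0 10"

```text
time_s: 34.6
ee_pos: [0.4521, -0.2015, 0.0046]
ee_rot: [0.0, 0.987, 0.163, 0.0]
ft_force: [-2.2, 0.0, 3.9]
width: 0.0129
gripper_force: 58.8
```

```bash
python3 - <<'E'
from h import *
from plant import ctrl
s=ctrl.sense();print(s["ee_pos"],s["ee_rot"],s["ft_force"],s["width"],s["gripper_force"])
E
```

```text
[ 0.45209743 -0.20151192  0.00464571] [1.09533511e-04 9.86603354e-01 1.63137333e-01 1.43838559e-04] [-2.16028021  0.01150587  3.87290616] 0.012850230804781327 58.760181069374084
```

Call:
step_arm --pt "0 0 0 0 0 -15 10" --pt "0 0 0 0 0 -35 10" --pt "0 0 0 0 0 -40 10" --pt "0 0 0 0 0 -40 10" --pt "0 0 0 0 0 -40 10" --pt "0 0 0 0 0 -40 10" --pt "0 0 0.064 0 0 -15 10" --pt "0 0 0 0 0 0 10"

```text
time_s: 35.4
ee_pos: [0.4532, -0.202, 0.2317]
ee_rot: [0.001, 0.991, 0.131, 0.002]
ft_force: [-0.1, -0.2, -1.4]
width: 0.0127
gripper_force: 58.6
```

Call:
step_arm --pt "0 0 0 21 -23.3 0 10" --pt "0 0 0 21 -23.3 0 10" --pt "0 0 0 21 -23.3 0 10" --pt "0 0 0 21 -23.3 0 10" --pt "0 0 0 21 -23.3 0 10" --pt "0 0 0 21 -23.3 0 10" --pt "0 0 0 0 0 0 10" --pt "0 0 0 0 0 20 10" --pt "0 0 0 0 0 20 10" --pt "0 0 0 0 0 0 10" --pt "0 0 0 0 0 0 10"

```text
time_s: 36.5
ee_pos: [0.5363, -0.0339, 0.1884]
ee_rot: [-0.0, 0.991, 0.132, -0.001]
ft_force: [0.1, -0.0, -0.6]
width: 0.0129
gripper_force: 58.7
```

```bash
python3 - <<'E'
from h import *
from plant import ctrl
s=ctrl.sense();p=ctrl.camera_params("wrist");im=ctrl.get_image("wrist")
np.save("pics/w7.npy",im);np.save("pics/w7p.npy",p,allow_pickle=True); np.save("pics/w7s.npy",s,allow_pickle=True)
print(s["ee_pos"],s["ee_rot"],np.degrees(2*np.arctan2(s["ee_rot"][2],s["ee_rot"][1])),s["ft_force"],s["width"])
print("err tool",totool(np.array([.5371,-.0338,.1841])-s["ee_pos"],s))
for n,o in [("shafttop",(.6114,-.0137,.198)),("sleeve top",(.6114,-.0137,.174))]: print(n,proj(p,o,True))
E
```

```text
[ 0.53628198 -0.03393572  0.18841448] [-1.88164245e-04  9.91284672e-01  1.31731636e-01 -1.19987399e-03] 15.139348014124332 [ 0.12441636 -0.04065048 -0.56434515] 0.012911956356858928
err tool [0.83512534 0.0855997  4.31248954]
shafttop [255.6913184  106.85775997]
sleeve top [255.73582256 105.74968323]
```

```bash
python3 - <<'E'
import numpy as np,cv2
im=np.load("pics/w7.npy")
v=cv2.resize(im[70:270,190:322],(396,600),interpolation=cv2.INTER_CUBIC); w=cv2.resize(im[80:180,223:290],(402,600),interpolation=cv2.INTER_CUBIC)
cv2.imwrite("pics/w7.png",np.hstack([v,w])[:,:,::-1])
E
```

```text
(no output)
```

View pics/w7.png

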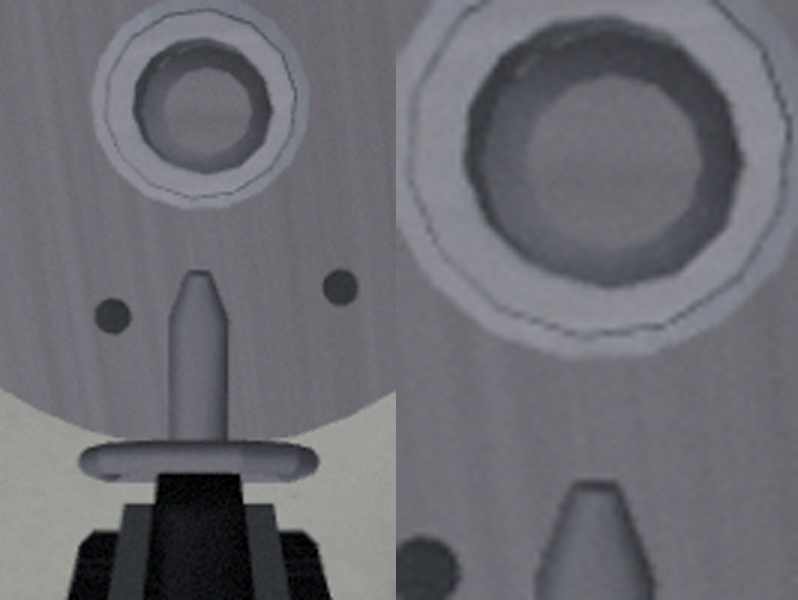

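The pin is aligned along the shank. The shaft's top centre sits about 0.5–1 mm to the right (+y) of the pin axis, so I correct for that, then insert gently.

Call:
step_arm --pt "0 0 0 0.8 0.8 4.3 10" --pt "0 0 0 0 0 0 10" --pt "0 0 0 5 0 0 10" --pt "0 0 0 5 0 0 10" --pt "0 0 0 4 0 0 10" --pt "0 0 0 3 0 0 10" --pt "0 0 0 3 0 0 10" --pt "0 0 0 0 0 0 10"

```text
time_s: 37.35
ee_pos: [0.5578, -0.0288, 0.1849]
ee_rot: [0.0, 0.991, 0.132, 0.0]
ft_force: [0.3, -0.1, -0.6]
width: 0.0128
gripper_force: 58.7
```

Call:
step_arm --pt "0 0 0 2 0 0.5 10" --pt "0 0 0 2 0 0 10" --pt "0 0 0 2 0 0 10" --pt "0 0 0 2 0 0 10" --pt "0 0 0 0 0 0 10"

```text
time_s: 37.85
ee_pos: [0.5655, -0.0268, 0.1845]
ee_rot: [0.0, 0.991, 0.132, 0.0]
ft_force: [-0.2, -0.2, -0.6]
width: 0.0126
gripper_force: 58.7
```

Call:
step_arm --pt "0 0 0 3 0 0 10" --pt "0 0 0 3 0 0 10" --pt "0 0 0 3 0 0 10" --pt "0 0 0 3 0 0 10" --pt "0 0 0 1.5 0 0 10" --pt "0 0 0 0 0 0 10"

```text
time_s: 38.45
ee_pos: [0.5784, -0.0232, 0.1844]
ee_rot: [-0.0, 0.991, 0.132, 0.0]
ft_force: [0.6, -0.1, -1.1]
width: 0.0128
gripper_force: 58.7
```

Call:
step_arm --pt "0 0 0 1 0 0 10" --pt "0 0 0 1 0 0 10" --pt "0 0 0 1 0 0 10" --pt "0 0 0 1 0 0 10" --pt "0 0 0 0 0 0 10"

```text
time_s: 38.95
ee_pos: [0.5815, -0.0224, 0.1843]
ee_rot: [0.0, 0.991, 0.132, -0.001]
ft_force: [-3.6, -1.1, -0.3]
width: 0.0127
gripper_force: 58.9
```

The pin has reached its shoulder with light contact. I push slightly, release, rise and shut the fingers.

Call:
step_arm --pt "0 0 0 1 0 0 10" --pt "0 0 0 0 0 0 10" --pt "0 0 0 -1 0 0 25" --pt "0 0 0 0 0 0 36" --pt "0 0 0 0 0 0 36" --pt "0 0 0 0 0 0 36" --pt "0 0 0 0 0 -20 36" --pt "0 0 0 0 0 -30 36" --pt "0 0 0 0 0 -10 0" --pt "0 0 0 0 0 0 0" --pt "0 0 0 0 0 0 0" --pt "0 0 0 0 0 0 0"

```text
time_s: 40.15
ee_pos: [0.5813, -0.0222, 0.2431]
ee_rot: [-0.0, 0.991, 0.132, -0.001]
ft_force: [0.2, -0.5, 0.6]
width: 0.0003
gripper_force: 0.0
```

```bash
python3 - <<'E'
from h import *
from plant import ctrl
s=ctrl.sense();p=ctrl.camera_params("wrist");im=ctrl.get_image("wrist")
np.save("pics/w8.npy",im);T=s["ee_pos"]; print(T,s["width"],"shaft rel tool",totool(np.array([.6114,-.0137,.212])-T,s))
# handle blob ahead (black) and ring: locate
m=(im.max(2)<40).astype(np.uint8); m[:100]=0; m[260:]=0; m[:,:215]=0;m[:,300:]=0
n,l,st,ce=cv2.connectedComponentsWithStats(m); print([ (st[i],ce[i].round(1)) for i in range(1,n) if st[i,4]>60])
u=np.array([.9655,.2605,0]); H=np.array([.6114,-.0137,.1845])
for nm,a,z in [("shoulder top",-10,.0215),("rear top",-46,.0215)]: print(nm,proj(p,H+u*a/1000+[0,0,z],True).round(1))
for th in (1.0,1.25,1.5): print("bar",th,proj(p,H+u*(-.015+.038*np.cos(th))+[0,0,.038*np.sin(th)],True).round(1))
# row profile along ring bar column offsets (left of the pin, y=-9mm)
for x in (240,248,256,264,272): print(x,im[70:230:4,x].mean(1).astype(int).tolist())
E
```

```text
[ 0.58133887 -0.02223836  0.24311388] 0.00029500146938070165 shaft rel tool [31.30608464 -0.38544752 31.05526094]
[(array([ 250,  191,   31,   69, 1417], dtype=int32), array([264.8, 218.9])), (array([229, 248,  14,  12, 149], dtype=int32), array([235.6, 253.7])), (array([270, 248,  14,  12, 144], dtype=int32), array([275.8, 253.8]))]
shoulder top [255.  195.3]
rear top [255.1 245.6]
bar 1.0 [255.  175.9]
bar 1.25 [254.9 191.9]
bar 1.5 [254.9 207.9]
240 [109, 110, 110, 109, 108, 107, 107, 108, 109, 108, 105, 106, 103, 108, 106, 107, 109, 135, 138, 112, 64, 138, 133, 107, 92, 94, 130, 136, 121, 108, 108, 71, 95, 111, 110, 113, 114, 113, 111, 109]
248 [107, 109, 108, 109, 108, 106, 106, 110, 110, 110, 109, 109, 109, 109, 108, 109, 123, 124, 59, 97, 131, 71, 45, 48, 72, 86, 108, 103, 98, 118, 66, 104, 102, 107, 108, 110, 110, 113, 112, 115]
256 [109, 109, 111, 117, 110, 109, 108, 108, 109, 110, 109, 106, 108, 106, 110, 112, 118, 122, 60, 106, 105, 106, 108, 64, 72, 112, 111, 103, 108, 103, 97, 72, 9, 13, 21, 13, 6, 10, 16, 10]
264 [104, 106, 104, 106, 104, 103, 105, 107, 107, 110, 109, 109, 110, 110, 110, 109, 119, 118, 57, 63, 136, 84, 63, 58, 64, 96, 110, 105, 106, 71, 108, 6, 14, 29, 21, 14, 20, 16, 26, 22]
272 [104, 105, 104, 106, 105, 107, 106, 107, 105, 105, 106, 103, 105, 105, 103, 103, 107, 116, 116, 120, 63, 132, 138, 137, 133, 128, 96, 128, 109, 101, 71, 7, 10, 13, 13, 14, 17, 13, 18, 12]
```

The handle's top has shifted to +y, so the loose pin has rolled about 15° until a ring leg rests on the shaft. I'll sweep the ring over with a small +y offset.

Call:
step_arm --pt "0 0 0 0 3.5 15 0" --pt "0 0 0 0 3.5 15 0" --pt "0 0 0 0 0 0 0" --pt "0 0 0 4 0 0 0" --pt "0 0 0 4 0 0 0" --pt "0 0 0 4 0 0 0" --pt "0 0 0 4 0 0 0" --pt "0 0 0 4 0 0 0" --pt "0 0 0 4 0 0 0" --pt "0 0 0 4 0 0 0" --pt "0 0 0 4 0 0 0" --pt "0 0 0 4 0 0 0"

```text
time_s: 41.4
ee_pos: [0.619, -0.0195, 0.2145]
ee_rot: [-0.0, 0.991, 0.132, 0.0]
ft_force: [-0.0, -0.6, 0.7]
width: 0.0001
gripper_force: 0.0
```

Call:
step_arm --pt "0 0 0 2 0 4 0" --pt "0 0 0 2 -1 4 0" --pt "0 0 0 3 -1 3 0" --pt "0 0 0 5 -1 0 0" --pt "0 0 0 5 0 0 0" --pt "0 0 0 4 0 0 0" --pt "0 0 0 0 0 4 0" --pt "0 0 0 0 0 4 0" --pt "0 0 0 0 0 3 0" --pt "0 0 0 0 0 2 0" --pt "0 0 0 0 0 0 0"

```text
time_s: 42.5
ee_pos: [0.6386, -0.0112, 0.1907]
ee_rot: [-0.0, 0.991, 0.131, 0.001]
ft_force: [2.0, 1.0, 3.3]
width: -0.0002
gripper_force: 1.6
```

Call:
step_arm --pt "0 0 0 0 0 -15 0" --pt "0 0 0 0 0 -30 0" --pt "0 0 0 -14 -1 -8 0" --pt "0 0 0 -15 -1 0 0" --pt "0 0 0 -15 -1 0 0" --pt "0 0 0 -14 -1 0 0" --pt "0 0 0 0 0 0 0" --pt "0 0 0 0 0 0 0"

```text
time_s: 43.3
ee_pos: [0.581, -0.0226, 0.2438]
ee_rot: [0.0, 0.991, 0.131, 0.0]
ft_force: [0.0, -0.2, -1.0]
width: -0.0005
gripper_force: 0.0
```

```bash
python3 - <<'E'
from h import *
from plant import ctrl
s=ctrl.sense();p=ctrl.camera_params("wrist");im=ctrl.get_image("wrist")
np.save("pics/w9.npy",im);T=s["ee_pos"]; print(T)
old=np.load("pics/w8.npy")
d=cv2.absdiff(cv2.GaussianBlur(im,(3,3),0),cv2.GaussianBlur(old,(3,3),0)).max(2); m=(d>22).astype(np.uint8); m[:90]=0;m[250:]=0;m[:,:200]=0;m[:,310:]=0
n,l,st,ce=cv2.connectedComponentsWithStats(m); print([(st[i].tolist()) for i in range(1,n) if st[i,4]>15])
u=np.array([.9655,.2605,0]);v=np.array([.2605,-.9655,0]); H=np.array([.6114,-.0137,.1845])
for th in (0,.3,.8,1.25): print(th,[proj(p,H+u*(-.015+.038*np.cos(th))+[0,0,.038*np.sin(th)]+v*y,True).round(0).tolist() for y in (-.015,0,.015)])
for nm,a,r in (("rear",-46,0.0215),("shoulder",-10,.0215)): print(nm,proj(p,H+u*a/1000+[0,0,r],True).round(0))
k=(im.max(2)<40)
for r in range(188,250,6): c=np.flatnonzero(k[r,215:300])+215; print(r,(c.min(),c.max(),len(c)) if len(c) else None)
for x in (246,251,256,261,266): print(x,im[100:164:2,x].mean(1).astype(int).tolist())
E
```

```text
[ 0.58101347 -0.0226244   0.24380044]
[[251, 144, 12, 15, 111], [267, 154, 16, 15, 113], [251, 158, 18, 11, 52], [273, 164, 5, 15, 25], [241, 179, 6, 8, 19], [267, 179, 31, 7, 118], [249, 188, 7, 3, 17], [238, 190, 43, 56, 1002], [237, 192, 6, 5, 16]]
0 [[233.0, 139.0], [255.0, 139.0], [277.0, 139.0]]
0.3 [[231.0, 143.0], [254.0, 143.0], [278.0, 143.0]]
0.8 [[229.0, 164.0], [254.0, 163.0], [279.0, 163.0]]
1.25 [[229.0, 191.0], [254.0, 191.0], [280.0, 191.0]]
rear [255. 245.]
shoulder [254. 195.]
188 None
194 None
200 (np.int64(248), np.int64(268), 21)
206 (np.int64(249), np.int64(277), 29)
212 (np.int64(242), np.int64(277), 36)
218 (np.int64(241), np.int64(276), 36)
224 (np.int64(240), np.int64(274), 35)
230 (np.int64(239), np.int64(273), 35)
236 (np.int64(242), np.int64(272), 31)
242 (np.int64(253), np.int64(270), 9)
248 (np.int64(234), np.int64(278), 25)
246 [110, 111, 109, 109, 108, 110, 109, 109, 110, 112, 113, 112, 110, 112, 111, 109, 110, 124, 121, 122, 118, 69, 64, 78, 132, 133, 135, 97, 52, 49, 54, 50]
251 [110, 109, 109, 110, 110, 109, 107, 108, 108, 108, 108, 108, 109, 111, 108, 111, 126, 126, 124, 125, 76, 57, 59, 126, 134, 135, 76, 48, 67, 110, 83, 61]
256 [111, 108, 107, 112, 110, 110, 109, 110, 109, 109, 106, 108, 109, 109, 106, 109, 117, 119, 120, 117, 58, 59, 80, 133, 132, 130, 47, 48, 78, 87, 56, 74]
261 [110, 108, 108, 110, 112, 110, 111, 110, 110, 115, 111, 113, 112, 111, 111, 110, 117, 121, 123, 117, 95, 60, 61, 110, 133, 137, 111, 49, 60, 63, 89, 99]
266 [105, 107, 103, 104, 107, 105, 106, 106, 106, 107, 107, 108, 106, 109, 108, 110, 107, 121, 121, 120, 119, 78, 57, 59, 120, 137, 141, 136, 66, 75, 90, 69]
```

```bash
python3 - <<'E'
from h import *
from plant import ctrl
p=ctrl.camera_params("wrist")
u=np.array([.9655,.2605,0]);v=np.array([.2605,-.9655,0]); H=np.array([.6114,-.0137,.1845])
for f in ("w8","w9"):
    im=np.load(f"pics/{f}.npy"); k=(im.max(2)<38).astype(np.uint8); k[:185]=0;k[247:]=0;k[:,:232]=0;k[:,:]*=1;k[:,290:]=0
    k=cv2.morphologyEx(k,cv2.MORPH_OPEN,np.ones((5,5)))
    c=max(cv2.findContours(k,0,1)[0],key=cv2.contourArea); a=cv2.approxPolyDP(c,2.5,True)[:,0]
    print(f,cv2.contourArea(c),a.tolist())
# prediction of handle silhouette for roll phi, pull-back b (mm), yaw y
for b in (0,5,10):
  for phi in (0,.3):
    c,s_=np.cos(phi),np.sin(phi); P=[]
    for uu in (-10,-46):
      for yy,zz in ((-7,21.5),(7,21.5),(7,-5),(-7,-5)):
        P.append(proj(p,H+(u*(uu-b)+v*(yy*c+zz*s_)+np.array([0,0,zz*c-yy*s_]))/1000,True))
    print(b,phi,np.round(P[:4],0).tolist(),np.round(P[4:],0).tolist())
print("tip b0",proj(p,H+u*.020,True),"far sleeve rim",proj(p,H+u*.0142+[0,0,-.0105],True),"shaft top far/near",proj(p,H+u*.01+[0,0,.0135],True),proj(p,H-u*.01+[0,0,.0135],True))
E
```

```text
w8 1224.0 [[274, 192], [262, 193], [250, 200], [252, 227], [260, 237], [253, 239], [253, 246], [259, 246], [260, 237], [268, 237], [269, 240], [279, 238], [279, 198]]
w9 1277.5 [[264, 197], [249, 198], [249, 206], [242, 208], [239, 232], [243, 237], [252, 237], [253, 246], [258, 246], [260, 237], [272, 237], [277, 206]]
0 0 [[243.0, 195.0], [265.0, 195.0], [264.0, 184.0], [245.0, 184.0]] [[244.0, 245.0], [265.0, 245.0], [264.0, 229.0], [245.0, 229.0]]
0 0.3 [[254.0, 196.0], [275.0, 194.0], [262.0, 183.0], [243.0, 185.0]] [[254.0, 246.0], [273.0, 243.0], [261.0, 228.0], [244.0, 230.0]]
5 0 [[244.0, 203.0], [265.0, 203.0], [264.0, 190.0], [245.0, 190.0]] [[244.0, 252.0], [265.0, 252.0], [264.0, 235.0], [246.0, 235.0]]
5 0.3 [[254.0, 203.0], [274.0, 201.0], [262.0, 190.0], [243.0, 191.0]] [[254.0, 252.0], [273.0, 250.0], [261.0, 234.0], [244.0, 236.0]]
10 0 [[244.0, 210.0], [265.0, 210.0], [264.0, 197.0], [245.0, 197.0]] [[245.0, 258.0], [265.0, 258.0], [264.0, 241.0], [246.0, 241.0]]
10 0.3 [[254.0, 210.0], [274.0, 208.0], [262.0, 196.0], [243.0, 198.0]] [[254.0, 259.0], [273.0, 256.0], [261.0, 240.0], [244.0, 242.0]]
tip b0 [254.5191788  143.51796998] far sleeve rim [254.58399366 149.36355116] shaft top far/near [254.45050919 161.85741664] [254.48681569 191.42351228]
```

The measurements say the pin has slid back about 8–10 mm and is rolled by 0.3 rad. The ring bar was probably caught on the shaft's far edge. I'll push the handle home again from behind.

Call:
step_arm --pt "0 0 0 -22 2 0 0" --pt "0 0 0 -23 0 0 0" --pt "0 0 0 0 0 20 0" --pt "0 0 0 0 0 25 0" --pt "0 0 0 0 0 18 0" --pt "0 0 0 0 0 0 0" --pt "0 0 0 4 0 0 0" --pt "0 0 0 4 0 0 0" --pt "0 0 0 3 0 0 0" --pt "0 0 0 3 0 0 0" --pt "0 0 0 2 0 0 0" --pt "0 0 0 0 0 0 0"

```text
time_s: 44.55
ee_pos: [0.5492, -0.0333, 0.1801]
ee_rot: [0.001, 0.991, 0.132, -0.005]
ft_force: [-17.7, -8.3, 7.0]
width: -0.0003
gripper_force: 9.9
```

Call:
step_arm --pt "0 0 0 -5 0 0 0" --pt "0 0 0 0 0 0 0"

```text
time_s: 44.75
ee_pos: [0.5493, -0.0334, 0.1813]
ee_rot: [0.0, 0.991, 0.131, 0.001]
ft_force: [-0.0, 0.0, 0.7]
width: 0.0003
gripper_force: 0.1
```

```bash
cat > prof.py <<'E'
from h import *
from plant import ctrl
s=ctrl.sense();p=ctrl.camera_params("wrist");im=ctrl.get_image("wrist")
np.save("pics/w10.npy",im);np.save("pics/w10p.npy",p,allow_pickle=True)
T=s["ee_pos"];u=np.array([.9655,.2605,0]);v=np.array([.2605,-.9655,0]); H=np.array([.6114,-.0137,.1845])
print(T,s["ft_force"].round(1),"u",(T-H)@u*1000,"y",(T-H)@v*1000)
k=(im.max(2)<38).astype(np.uint8); k[:,:225]=0;k[:,300:]=0
q=proj(p,H-u*.03+[0,0,.02],True).astype(int); print("handle px",q, "finger tip",proj(p,T,True).round(0))
n,l,st,ce=cv2.connectedComponentsWithStats(k); print([st[i].tolist() for i in range(1,n) if st[i,4]>80])
g=im.mean(2).astype(int)
print("cross profiles, y=-24..24 step 2 at z=.19")
for uu in range(-44,40,4):
    r=[]
    for y in range(-24,25,2):
        a=proj(p,H+u*uu/1000+v*y/1000+[0,0,.006],True).round().astype(int); r.append(g[a[1],a[0]] if a[1]<384 else -1)
    print(uu,' '.join(map(str,r)))
E
python3 prof.py
```

```text
[ 0.54929116 -0.03339476  0.18129509] [-0.   0.   0.7] u -65.09657397228618 y 2.835940711864735
handle px [248 208] finger tip [256. 254.]
[[231, 164, 58, 113, 3825], [225, 248, 75, 136, 8317]]
cross profiles, y=-24..24 step 2 at z=.19
-44 120 116 123 116 123 115 118 118 16 21 19 16 11 13 13 12 20 11 15 15 86 112 115 116 113
-40 116 119 117 122 122 114 120 104 17 16 11 11 15 16 18 18 16 18 12 20 82 112 116 114 112
-36 116 116 119 122 117 118 116 118 18 12 18 14 11 19 5 18 19 15 17 14 7 114 115 115 113
-32 116 120 120 125 116 66 56 119 14 7 17 13 18 7 20 15 15 6 5 16 5 114 115 112 112
-28 117 121 121 121 103 58 56 107 14 18 19 7 13 11 14 18 13 24 16 14 21 112 118 113 110
-24 114 119 120 119 115 118 120 122 82 14 17 17 21 13 11 12 21 18 10 13 13 30 114 60 55
-20 117 118 122 118 118 108 116 93 81 84 108 8 16 24 16 9 16 9 9 5 13 11 114 114 110
-16 118 117 124 116 113 118 96 115 84 109 46 13 12 5 1 4 1 10 56 115 112 115 113 113 111
-12 120 122 122 113 114 118 118 106 115 84 102 113 112 103 73 116 113 118 106 113 116 114 113 113 115
-8 117 120 118 117 117 118 121 117 115 115 87 102 105 102
[... 436 characters left out ...]
 115 119 114 120 139 147 142 145 141 143 103 87 110 102 70 85 102 99 88 88 88 65 114 112
16 119 115 116 115 119 116 119 143 145 111 112 139 140 140 125 108 125 123 127 112 111 116 112 116 111
20 122 118 116 116 116 114 120 117 114 124 130 135 133 130 127 129 116 109 114 111 114 110 113 116 112
24 118 119 114 117 115 114 119 114 114 117 118 116 116 114 116 113 113 109 112 113 115 111 117 114 113
28 116 119 113 117 115 113 117 113 117 117 116 113 117 115 119 116 112 109 111 111 108 112 113 113 113
32 106 60 53 116 114 116 114 113 113 116 118 113 116 118 118 116 111 109 111 111 112 111 115 109 111
36 119 54 68 115 112 118 117 113 114 117 115 118 113 115 114 115 112 108 115 56 93 111 115 110 110
```

The profiles show the handle rolled about 0.45 rad with a ring leg lying over the shaft's top. Squeezing the handle between vertical pads will bring it upright, so I regrip and push it home.

Call:
step_arm --pt "0 0 0 -2 0 0 0" --pt "0 0 0 0 0 -30 10" --pt "0 0 0 0 -1 -30 30" --pt "0 0 0 14 -1.8 0 50" --pt "0 0 0 13 0 0 50" --pt "0 0 0 0 0 0 50" --pt "0 0 0 0 0 20 50" --pt "0 0 0 0 0 22 50" --pt "0 0 0 0 0 10 50" --pt "0 0 0 0 0 5 50" --pt "0 0 0 0 0 0 50"

```text
time_s: 45.9
ee_pos: [0.5718, -0.0241, 0.1827]
ee_rot: [-0.0, 0.991, 0.132, -0.001]
ft_force: [-0.2, -0.3, 0.2]
width: 0.0502
gripper_force: 0.0
```

Call:
step_arm --pt "0 0 0 0 0 0 35" --pt "0 0 0 0 0 0 30" --pt "0 0 0 0 0 0 25" --pt "0 0 0 0 0 0 20" --pt "0 0 0 0 0 0 10" --pt "0 0 0 0 0 0 10" --pt "0 0 0 0 0 0 10"

```text
time_s: 46.6
ee_pos: [0.5726, -0.0272, 0.1862]
ee_rot: [0.003, 0.991, 0.131, 0.001]
ft_force: [-7.4, -16.1, 17.0]
width: 0.0151
gripper_force: 54.2
```

```bash
python3 prof.py; python3 -c "
from plant import ctrl
s=ctrl.sense();print(s['width'],s['gripper_force'],s['moment'])"
```

```text
[ 0.57255767 -0.02720052  0.1862084 ] [ -7.4 -16.1  17. ] u -41.019151214239976 y 2.9163226892622798
handle px [249 252] finger tip [256. 254.]
[[225, 204, 75, 180, 8592]]
cross profiles, y=-24..24 step 2 at z=.19
-44 159 144 5 5 9 44 53 51 31 14 21 9 15 7 13 15 10 9 15 12 52 52 51 17 11
-40 131 114 41 14 25 27 54 50 45 13 8 13 18 19 13 15 13 16 0 32 50 53 19 11 20
-36 112 116 119 39 13 8 49 52 53 6 6 5 10 16 11 14 11 18 11 50 48 54 11 19 29
-32 115 120 119 123 119 119 101 52 53 5 3 16 12 26 14 19 13 11 4 50 52 65 115 115 113
-28 117 119 117 122 115 116 116 77 13 10 7 10 17 19 15 15 18 20 5 110 114 113 111 114 113
-24 115 119 117 122 65 55 55 103 19 8 9 15 18 10 8 3 4 16 2 58 116 112 116 111 113
-20 116 119 122 120 114 101 116 121 16 16 12 15 11 7 5 5 10 0 52 116 110 116 113 63 53
-16 116 117 121 116 96 113 74 68 78 55 15 16 11 11 8 4 10 117 114 114 109 115 112 66 47
-12 120 119 124 114 116 107 112 103 73 11 109 111 111 83 1 64 74 96 113 115 111 113 112 114 110
-8 117 118 121 114 115 117 104 114 91 123 102 116 117 115 114 87 90 119 102 117 106 114 110 114 112
-4 119 119 118 118 117 1
[... 439 characters left out ...]
 118 109 110 115
16 120 116 118 112 117 144 148 83 133 139 142 142 144 90 129 146 150 100 91 128 128 115 112 112 114
20 119 116 117 114 118 112 147 144 134 63 63 60 63 63 67 68 67 124 126 128 111 112 112 114 111
24 122 119 113 119 120 115 122 120 144 135 132 130 130 130 127 124 126 124 117 114 114 113 113 115 110
28 117 117 113 117 116 114 118 115 115 119 116 117 120 116 114 117 112 111 113 114 113 113 114 115 112
32 115 116 114 119 114 114 117 116 119 118 116 115 117 117 117 116 112 112 113 112 112 110 113 110 113
36 117 116 113 118 114 119 115 115 118 117 117 118 117 117 118 116 111 113 113 113 112 109 114 114 113
0.015021270497397092 54.19429801404476 [-2.57367776  1.16294674 -0.48500498]
```

Call:
step_arm --pt "0 0 0 0 2 -2 10" --pt "0 0 0 0 1 -1 10" --pt "0 0 0 0 0 0 10"

```text
time_s: 46.95
ee_pos: [0.5734, -0.0286, 0.1887]
ee_rot: [0.001, 0.991, 0.131, 0.001]
ft_force: [-4.1, -8.5, 12.3]
width: 0.0137
gripper_force: 55.1
```

Call:
step_arm --pt "0 0 0 0 2 -2 10" --pt "0 0 0 0 0 -2 10" --pt "0 0 0 -2 0 0 10" --pt "0 0 0 0 0 0 10"

```text
time_s: 47.35
ee_pos: [0.5724, -0.0294, 0.1911]
ee_rot: [0.0, 0.991, 0.132, 0.001]
ft_force: [2.5, 0.2, 2.6]
width: 0.0122
gripper_force: 56.4
```

Call:
step_arm --pt "0 0 0 -3 0 0 10" --pt "0 0 0 -3 0 0 10" --pt "0 0 0 0 0 0 10"

```text
time_s: 47.65
ee_pos: [0.5646, -0.0311, 0.1901]
ee_rot: [-0.0, 0.991, 0.132, -0.001]
ft_force: [-1.4, 0.0, 0.8]
width: 0.0123
gripper_force: 56.2
```

Call:
step_arm --pt "0 0 0 -4 0 0 10" --pt "0 0 0 -4 0 0 10" --pt "0 0 0 -5 0 0 10" --pt "0 0 0 -5 0 0 10" --pt "0 0 0 -6 0 0 10" --pt "0 0 0 -8 0 0 10" --pt "0 0 0 0 0 0 10"

```text
time_s: 48.35
ee_pos: [0.5336, -0.0396, 0.1904]
ee_rot: [-0.0, 0.991, 0.131, -0.0]
ft_force: [0.5, 0.1, -1.3]
width: 0.0124
gripper_force: 56.0
```

```bash
sed -i 's/-44,40,4/-50,30,4/; s/-24,25,2/-26,27,2/' prof.py; sed -i 's/H=np.array(\[.6114,-.0137,.1845\])/H=np.array([.6114,-.0137,.1845])/' prof.py; python3 prof.py; ls .
```

```text
[ 0.53363232 -0.03959092  0.19039273] [ 0.5  0.1 -1.3] u -81.8292818376238 y 4.739197699841224
handle px [244 166] finger tip [256. 254.]
[[225, 202, 75, 182, 8757]]
cross profiles, y=-24..24 step 2 at z=.19
-50 117 114 108 115 113 118 109 94 99 112 116 112 104 112 104 84 104 110 112 112 94 108 93 109 112 109 110
-46 115 112 108 115 116 119 100 105 86 115 111 114 101 110 105 88 99 111 111 110 109 110 103 108 110 107 106
-42 116 109 110 116 116 117 101 110 85 115 108 117 103 110 105 87 80 112 114 109 109 88 111 79 113 105 108
-38 116 109 112 113 118 109 112 90 110 96 110 116 100 111 105 91 89 113 112 110 109 97 109 80 112 108 108
-34 114 110 114 113 116 109 53 58 65 94 108 112 110 93 104 88 75 113 109 109 99 102 90 108 108 109 107
-30 113 109 114 113 112 107 110 113 116 111 114 111 68 69 74 77 81 86 88 72 69 107 108 110 57 55 56
-26 108 111 115 117 112 110 111 114 115 111 114 111 112 78 81 107 113 113 110 109 108 103 110 106 106 100 106
-22 111 112 114 117 108 110 111 114 111 108 116 109 111 115 113 112 115 110 108 110 109 104 109 111 108 108 109
-18 108 110 109 117 110 111 114 114 11
[... 590 characters left out ...]
140 113 124 106 110 109 106
6 113 116 111 112 110 111 140 135 136 116 78 83 89 109 107 93 69 63 133 140 130 121 107 105 108 110 108
10 111 112 110 109 106 111 109 138 118 134 139 127 72 74 65 82 130 137 136 101 118 108 107 106 106 108 106
14 112 116 109 112 108 112 106 111 110 126 113 131 133 136 133 129 117 110 119 110 107 105 104 104 110 106 108
18 113 110 114 109 111 113 106 113 111 108 114 113 111 113 111 109 112 110 104 107 106 107 105 106 108 105 105
22 115 110 110 106 109 109 108 115 109 109 111 110 110 111 108 111 110 107 104 108 105 106 106 108 110 104 104
26 112 107 114 110 111 106 109 110 109 108 109 111 108 109 105 109 109 107 104 105 106 107 104 106 108 106 105
h.py
pics
prof.py
```

```bash
cat > fine.py <<'E'
from h import *
import sys
L=lambda n:np.load(n,allow_pickle=True).item()
im=np.load("pics/w10.npy");p=L("pics/w10p.npy"); g=cv2.GaussianBlur(im.mean(2),(0,0),.6)
u=np.array([.9655,.2605,0]);v=np.array([.2605,-.9655,0]); H=np.array([.6114,-.0137,.1845])
def smp(U,Y,z):
    q=np.array([proj(p,H+u*a/1000+v*b/1000+[0,0,z-.1845],True) for a,b in zip(U,Y)],np.float32)
    return cv2.remap(g.astype(np.float32),q[:,0].reshape(1,-1),q[:,1].reshape(1,-1),1)[0].astype(int)
E
cat > f1.py <<'E'
from fine import *
Y=np.arange(-14,23,1.)
print("y",Y.astype(int).tolist())
for U in (-56,-52,-48,-44,-40,-36,-33): print(U,smp(Y*0+U,Y,.1845).tolist())
U=np.arange(-80,-20,1.5); print("U",U.tolist())
for y in (-10,-4,0,3,5,8,12,17): print(y,smp(U,U*0+y,.1845).tolist())
E
python3 f1.py
```

```text
y [-14, -13, -12, -11, -10, -9, -8, -7, -6, -5, -4, -3, -2, -1, 0, 1, 2, 3, 4, 5, 6, 7, 8, 9, 10, 11, 12, 13, 14, 15, 16, 17, 18, 19, 20, 21, 22]
-56 [108, 95, 82, 103, 113, 114, 114, 113, 87, 30, 14, 59, 94, 106, 109, 106, 102, 90, 74, 42, 14, 18, 64, 73, 70, 67, 65, 67, 91, 110, 108, 96, 99, 109, 112, 115, 129]
-52 [108, 101, 83, 93, 113, 113, 113, 116, 112, 109, 106, 99, 103, 108, 110, 108, 104, 95, 84, 70, 97, 113, 111, 112, 113, 112, 113, 110, 105, 98, 110, 107, 95, 98, 108, 109, 112]
-48 [109, 106, 89, 85, 110, 113, 115, 113, 110, 113, 108, 97, 102, 107, 110, 109, 103, 97, 86, 71, 94, 112, 111, 112, 112, 113, 111, 110, 110, 103, 100, 111, 107, 93, 98, 110, 111]
-44 [108, 110, 106, 92, 100, 113, 114, 112, 111, 114, 105, 95, 102, 107, 109, 108, 104, 99, 87, 73, 83, 109, 112, 111, 112, 112, 110, 110, 111, 109, 99, 101, 111, 107, 93, 101, 109]
-40 [107, 93, 102, 110, 110, 101, 90, 104, 112, 115, 106, 94, 100, 107, 109, 109, 106, 100, 89, 75, 88, 109, 113, 112, 112, 110, 110, 109, 109, 110, 107, 100, 106, 103, 91, 74, 103]
-36 [56, 54, 56, 64, 86, 98, 105, 109, 110, 110, 109, 105, 9
[... 1317 characters left out ...]
, 14, 13, 14, 13, 9, 7, 6, 10, 7, 6, 8, 42, 64, 68, 71, 72, 71, 71, 72, 73, 74, 75, 75, 77, 77, 83, 108, 95, 69, 108, 111, 110, 111, 110, 112]
8 [11, 17, 16, 14, 14, 13, 15, 13, 11, 7, 8, 6, 8, 6, 11, 39, 64, 101, 112, 112, 111, 111, 110, 112, 112, 112, 112, 113, 112, 112, 107, 107, 101, 70, 109, 112, 113, 112, 110, 110]
12 [9, 6, 9, 9, 21, 21, 19, 19, 14, 19, 98, 149, 152, 145, 107, 95, 65, 112, 113, 113, 111, 111, 110, 109, 110, 109, 108, 110, 110, 109, 100, 102, 89, 69, 109, 110, 111, 110, 108, 110]
17 [49, 50, 49, 57, 148, 154, 154, 154, 153, 154, 155, 153, 153, 154, 143, 99, 96, 101, 105, 109, 111, 110, 111, 106, 101, 96, 96, 101, 105, 102, 99, 77, 79, 106, 106, 105, 105, 105, 105, 106]
```

Measurement shows the pin clear of the shaft, with the ring at about 0.45 rad and the pin held slightly off-axis and rolled. I'll set it down flat on the worktop at its old spot and regrip it cleanly.

Call:
step_arm --pt "0 0 0 0 0 -20 10" --pt "0 0 0 0 0 -20 10" --pt "0 0 0 -20 22.5 -10 10" --pt "0 0 0 -20 22.5 0 10" --pt "0 0 0 -20 22.5 0 10" --pt "0 0 0 -20 22.5 0 10" --pt "0 0 0 -20 22.5 0 10" --pt "0 0 0 -20 22.5 0 10" --pt "0 0 0 0 0 40 10" --pt "0 0 0 0 0 40 10" --pt "0 0 0 0 0 40 10" --pt "0 0 0 0 0 40 10"

```text
time_s: 49.6
ee_pos: [0.4547, -0.2013, 0.0794]
ee_rot: [0.0, 0.991, 0.131, 0.001]
ft_force: [0.4, -0.2, -1.4]
width: 0.0123
gripper_force: 56.1
```

Call:
step_arm --pt "0 0 0 0 0 30 10" --pt "0 0 0 0 0 20 10" --pt "0 0 0 0 0 5 10" --pt "0 0 0 0 0 0 10" --pt "0 0 0 0 0 0 10"

```text
time_s: 50.1
ee_pos: [0.4551, -0.2014, 0.0264]
ee_rot: [0.0, 0.991, 0.132, 0.001]
ft_force: [-0.2, -0.5, -0.9]
width: 0.0122
gripper_force: 56.1
```

Call:
step_arm --pt "0 0 0 0 0 4 10" --pt "0 0 0 0 0 3 10" --pt "0 0 0 0 0 2 10" --pt "0 0 0 0 0 2 10" --pt "0 0 0 0 0 0 10"

```text
time_s: 50.6
ee_pos: [0.4593, -0.2029, 0.0182]
ee_rot: [0.003, 0.991, 0.131, 0.005]
ft_force: [2.4, 2.3, 31.2]
width: 0.0117
gripper_force: 66.0
```

Call:
step_arm --pt "0 0 0 0 0 -3 10" --pt "0 0 0 0 0 0 16" --pt "0 0 0 0 0 0 22" --pt "0 0 0 0 0 0 30" --pt "0 0 0 0 0 0 45" --pt "0 0 0 0 0 0 45" --pt "0 0 0 0 0 -30 45" --pt "0 0 0 -20 0 -40 45" --pt "0 0 0 -20 0 -40 45" --pt "0 0 0 -14 0 -22 45" --pt "0 0 0 0 0 0 45" --pt "0 0 0 0 0 0 45"

```text
time_s: 51.8
ee_pos: [0.4024, -0.2152, 0.1496]
ee_rot: [0.0, 0.991, 0.131, 0.001]
ft_force: [-0.0, -0.1, -0.4]
width: 0.0448
gripper_force: 0.0
```

```bash
python3 - <<'E'
from h import *
from plant import ctrl
s=ctrl.sense();p=ctrl.camera_params("wrist");im=ctrl.get_image("wrist");T=s["ee_pos"]
np.save("pics/w11.npy",im);np.save("pics/w11p.npy",p,allow_pickle=True);np.save("pics/w11s.npy",s,allow_pickle=True)
print(T)
m=((im.max(2)<50)).astype(np.uint8); m[200:]=0;m[:60]=0;m[:,:200]=0;m[:,330:]=0
n,l,st,ce=cv2.connectedComponentsWithStats(m); print([st[i].tolist() for i in range(1,n) if st[i,4]>60])
c=max(cv2.findContours(m,0,1)[0],key=cv2.contourArea); r=cv2.minAreaRect(c); print(r,cv2.contourArea(c))
for q in cv2.boxPoints(r): print("corner",q.round(1),"ztop",totool(plane(p,q,.0265,True)-T,s)[:2].round(1),"z14",totool(plane(p,q,.014,True)-T,s)[:2].round(1))
# steel parts vs old w6 background: chroma/brightness mask around
g=im.mean(2); bg=cv2.medianBlur(im,31).mean(2)
d=(g-bg); k=(d<-14).astype(np.uint8); k[l>0]=0; k[:60]=0;k[200:]=0;k[:,:190]=0;k[:,340:]=0
n,l2,st,ce=cv2.connectedComponentsWithStats(k)
print("darker steel",[st[i].tolist() for i in range(1,n) if st[i,4]>25])
E
```

```text
[ 0.40235088 -0.21520446  0.14956244]
[[249, 103, 16, 39, 568]]
((256.5, 122.0), (38.0, 15.0), 90.0) 518.0
corner [249. 103.] ztop [78.3 -5.8] z14 [78.1 -6.1]
corner [264. 103.] ztop [78.3  7.3] z14 [78.2  7.7]
corner [264. 141.] ztop [44.1  7.5] z14 [42.4  7.8]
corner [249. 141.] ztop [44.1 -6. ] z14 [42.4 -6.2]
darker steel [[275, 62, 8, 8, 31], [236, 64, 40, 47, 506], [220, 72, 13, 8, 42], [249, 127, 16, 16, 29]]
```

```bash
python3 - <<'E'
from h import *
L=lambda n:np.load(n,allow_pickle=True).item()
p=L("pics/w11p.npy");s=L("pics/w11s.npy");im=np.load("pics/w11.npy");T=s["ee_pos"];q=s["ee_rot"];R=Rt.from_quat([q[1],q[2],q[3],q[0]])
def W(x,y,z): w=T+R.apply(np.array([x,y,0])/1000); w[2]=z; return w
for th in (0,.2,.4,.6,.8): print(th,[proj(p,W(72.5+r*np.cos(th),.7,.005+r/1000*np.sin(th)),True).round(1).tolist() for r in (34,36,38)], "leg x",proj(p,W(72.5+20*np.cos(th),15.7,.005+.02*np.sin(th)),True).round(1))
print("tip",proj(p,W(107.5,.7,.005),True))
g=im.mean(2).astype(int)
for c in (240,244,247,251,256,261,265,268,272): print(c,g[58:112,c].tolist())
E
```

```text
0 [[256.3, 73.7], [256.3, 71.7], [256.3, 69.6]] leg x [272.1  88.3]
0.2 [[256.3, 73.8], [256.3, 71.7], [256.3, 69.6]] leg x [272.4  88.5]
0.4 [[256.3, 75.3], [256.3, 73.3], [256.3, 71.2]] leg x [272.6  89.6]
0.6 [[256.3, 78.4], [256.3, 76.4], [256.3, 74.5]] leg x [272.8  91.5]
0.8 [[256.3, 82.9], [256.3, 81.2], [256.3, 79.5]] leg x [273.   94.2]
tip [256.27004849  72.70644205]
240 [126, 128, 127, 126, 126, 127, 126, 126, 127, 125, 125, 124, 128, 126, 121, 98, 99, 95, 98, 99, 98, 97, 100, 94, 92, 87, 84, 85, 83, 84, 86, 86, 90, 90, 89, 88, 92, 91, 92, 92, 92, 95, 94, 93, 94, 97, 95, 98, 98, 97, 94, 96, 108, 128]
244 [121, 123, 122, 124, 118, 118, 115, 114, 116, 113, 114, 119, 78, 88, 99, 98, 95, 83, 71, 103, 112, 106, 105, 100, 105, 113, 114, 114, 118, 121, 123, 121, 126, 125, 125, 122, 125, 125, 126, 129, 128, 129, 132, 130, 132, 133, 133, 130, 75, 91, 101, 96, 104, 126]
247 [116, 115, 114, 114, 111, 109, 110, 105, 109, 109, 85, 82, 95, 98, 96, 90, 84, 107, 108, 107, 105, 106, 100, 98, 100, 106, 114, 114, 116, 115, 115, 118, 119, 119, 117, 118, 120, 122, 123, 126, 128, 128, 126, 129,
[... 810 characters left out ...]
, 94, 96, 97, 79, 97, 99, 97, 102, 104, 108, 111, 109, 110, 109, 110, 111, 110, 111, 113, 111, 108, 110, 110, 110, 113, 112, 112, 112, 111, 112, 110, 109, 111, 110, 81, 71, 97, 99, 94, 105, 114]
268 [123, 120, 119, 115, 113, 114, 109, 110, 110, 110, 109, 108, 98, 68, 87, 97, 100, 93, 94, 91, 90, 103, 111, 113, 113, 114, 112, 111, 109, 114, 114, 112, 113, 115, 118, 114, 118, 116, 116, 118, 114, 111, 111, 107, 106, 107, 112, 93, 75, 94, 97, 95, 102, 114]
272 [125, 120, 121, 118, 116, 112, 115, 111, 110, 109, 106, 105, 101, 101, 100, 99, 95, 85, 80, 72, 83, 91, 98, 99, 96, 96, 101, 99, 98, 99, 99, 97, 98, 97, 98, 100, 102, 97, 100, 99, 97, 98, 98, 99, 102, 99, 99, 97, 99, 101, 99, 94, 102, 113]
```

The pin is now flat on the worktop, but its ring was pressed level. I'll regrip the pin, lift the ring by resting one leg on the shaft top with the shank beside the shaft, then insert it with the ring already straddling.

Call:
step_arm --pt "0 0 0 19 0.3 0 45" --pt "0 0 0 19 0.3 0 45" --pt "0 0 0 19 0.2 0 45" --pt "0 0 0 0 0 35 45" --pt "0 0 0 0 0 40 45" --pt "0 0 0 0 0 35 45" --pt "0 0 0 0 0 20 45" --pt "0 0 0 0 0 10 45" --pt "0 0 0 0 0 5 45" --pt "0 0 0 0 0 0 45" --pt "0 0 0 0 0 0 45"

```text
time_s: 52.95
ee_pos: [0.4583, -0.2012, 0.0052]
ee_rot: [0.0, 0.991, 0.132, 0.001]
ft_force: [-0.1, -0.4, -0.2]
width: 0.0452
gripper_force: 0.0
```

Call:
step_arm --pt "0 0 0 0 0 0 25" --pt "0 0 0 0 0 0 10" --pt "0 0 0 0 0 0 10" --pt "0 0 0 0 0 0 10" --pt "0 0 0 0 0 0 10" --pt "0 0 0 0 0 0 10"

```text
time_s: 53.55
ee_pos: [0.4579, -0.2013, 0.0054]
ee_rot: [0.0, 0.991, 0.131, 0.001]
ft_force: [-0.7, 0.6, 7.3]
width: 0.0129
gripper_force: 58.7
```

Call:
step_arm --pt "0 0 0 0 0 -20 10" --pt "0 0 0 0 0 -40 10" --pt "0 0 0 0 0 -40 10" --pt "0 0 0 0 0 -40 10" --pt "0 0 0 0 0 -40 10" --pt "0 0 0 0 0 -40 10" --pt "0 0 0 25.1 -20.2 0 10" --pt "0 0 0 25.1 -20.2 0 10" --pt "0 0 0 25.1 -20.2 0 10" --pt "0 0 0 25.1 -20.2 0 10" --pt "0 0 0 25.1 -20.2 0 10" --pt "0 0 0 25.1 -20.1 0 10"

```text
time_s: 54.75
ee_pos: [0.5716, -0.0437, 0.2249]
ee_rot: [0.0, 0.991, 0.131, 0.0]
ft_force: [-0.5, 0.1, -0.3]
width: 0.0131
gripper_force: 58.6
```

Call:
step_arm --pt "0 0 0 0 0 0 10" --pt "0 0 0 0 0 0 10"

```text
time_s: 54.95
ee_pos: [0.5709, -0.0444, 0.2244]
ee_rot: [0.0, 0.991, 0.132, -0.0]
ft_force: [-0.3, 0.5, -0.6]
width: 0.0131
gripper_force: 58.6
```

```bash
cat > pos.py <<'E'
from h import *
from plant import ctrl
s=ctrl.sense();T=s["ee_pos"];u=np.array([.9655,.2605,0]);v=np.array([.2605,-.9655,0]); H=np.array([.6114,-.0137,.1845])
print("u,y,z mm",((T-H)@u*1000).round(1),((T-H)@v*1000).round(1),(T[2]*1000).round(1),s["ft_force"].round(1),s["width"].round(4),s["time_s"])
E
python3 pos.py
```

```text
Traceback (most recent call last):
  File "pos.py", line 4, in <module>
    print("u,y,z mm",((T-H)@u*1000).round(1),((T-H)@v*1000).round(1),(T[2]*1000).round(1),s["ft_force"].round(1),s["width"].round(4),s["time_s"])
                                                                                                                 ^^^^^^^^^^^^^^^^
AttributeError: 'float' object has no attribute 'round'
```

Call:
step_arm --pt "0 0 0 0 0.5 10 10" --pt "0 0 0 0 0 8 10" --pt "0 0 0 0 0 8 10" --pt "0 0 0 0 0 6 10" --pt "0 0 0 0 0 5 10" --pt "0 0 0 0 0 5 10" --pt "0 0 0 0 0 0 10"

```text
time_s: 55.65
ee_pos: [0.5709, -0.0453, 0.1817]
ee_rot: [-0.0, 0.991, 0.131, -0.001]
ft_force: [-0.0, 0.3, -0.6]
width: 0.0129
gripper_force: 58.6
```

Call:
step_arm --pt "0 0 0 0 0 -12 10" --pt "0 0 0 0 0 -12 10" --pt "0 0 0 -11 0 0 10" --pt "0 0 0 -11 0 0 10" --pt "0 0 0 0 -10 0 10" --pt "0 0 0 0 -9.4 0 10" --pt "0 0 0 0 0 10 10" --pt "0 0 0 0 0 11 10" --pt "0 0 0 0 0 0 10" --pt "0 0 0 0 0 0 10"

```text
time_s: 56.65
ee_pos: [0.5447, -0.0323, 0.1846]
ee_rot: [-0.0, 0.991, 0.132, -0.001]
ft_force: [-0.1, 0.4, -1.3]
width: 0.0128
gripper_force: 58.7
```

```bash
sed -i 's/s\["width"\].round(4)/s["width"]/' pos.py; python3 pos.py; python3 - <<'E'
from h import *
from plant import ctrl
s=ctrl.sense();p=ctrl.camera_params("wrist");im=ctrl.get_image("wrist");T=s["ee_pos"]
np.save("pics/w12.npy",im)
q=s["ee_rot"];R=Rt.from_quat([q[1],q[2],q[3],q[0]])
W=lambda x,y,h:T+R.apply(np.array([x,y,-h])/1000)
for th in (0,.3,.5,.6,.7,.9): print(th,proj(p,W(16.5+38*np.cos(th),0,38*np.sin(th)),True).round(1),"leg",proj(p,W(16.5+20*np.cos(th),-15.7,20*np.sin(th)),True).round(1))
print("tip",proj(p,W(51.5,0,0),True).round(1),"shoulder",proj(p,W(21.5,0,21),True).round(1))
g=im.mean(2).astype(int)
for c in (244,248,256,264,268): print(c,g[150:236:2,c].tolist())
for r in (190,200,210): print(r,g[r,222:292:2].tolist())
E
```

```text
u,y,z mm -69.2 0.6 184.6 [-0.1  0.4 -1.3] 0.01275950074999762 56.65
0 [255.5 154.4] leg [224.3 189.9]
0.3 [255.5 162.6] leg [223.2 195.2]
0.5 [255.5 172.7] leg [222.5 200.8]
0.6 [255.5 179.2] leg [222.2 204.1]
0.7 [255.5 186.5] leg [221.9 207.7]
0.9 [255.5 203.2] leg [221.5 215.6]
tip [255.6 160.5] shoulder [255.5 235.3]
244 [134, 122, 112, 110, 112, 116, 110, 112, 113, 110, 112, 112, 112, 108, 63, 87, 112, 113, 108, 113, 117, 118, 115, 117, 117, 118, 117, 117, 114, 116, 113, 116, 115, 113, 48, 14, 12, 1, 9, 12, 7, 10, 13]
248 [142, 127, 112, 113, 114, 110, 112, 115, 113, 91, 84, 86, 88, 95, 62, 88, 110, 113, 110, 98, 96, 98, 96, 101, 99, 96, 97, 99, 98, 99, 95, 97, 98, 100, 99, 15, 10, 8, 8, 11, 6, 2, 7]
256 [144, 128, 115, 117, 114, 61, 101, 104, 105, 102, 103, 107, 105, 107, 64, 89, 110, 112, 108, 110, 106, 108, 112, 107, 106, 110, 107, 109, 108, 110, 109, 111, 108, 110, 110, 107, 6, 4, 11, 5, 7, 7, 13]
264 [140, 124, 113, 116, 117, 115, 117, 114, 114, 113, 105, 79, 61, 66, 66, 89, 113, 110, 110, 69, 65, 65, 65, 64, 62, 64, 60, 66, 64, 59, 60, 61, 62, 60, 58, 2, 1, 0, 8, 3, 5, 8, 8]
268 [127, 112, 114, 114, 112, 113, 114, 116, 114, 117, 114, 114, 112, 115, 63, 85, 109, 111, 109, 107, 116, 116, 114, 116, 116, 113, 113, 112, 113, 113, 111, 113, 114, 113, 103, 44, 35, 2, 5, 5, 9, 1, 2]
190 [96, 110, 115, 112, 113, 110, 104, 103, 110, 115, 119, 117, 89, 96, 111, 111, 109, 106, 106, 99, 83, 65, 107, 116, 115, 111, 105, 111, 105, 112, 113, 110, 99, 78, 80]
200 [110, 97, 86, 111, 117, 116, 115, 120, 114, 112, 115, 118, 91, 96, 108, 112, 110, 110, 104, 97, 80, 64, 107, 113, 114, 117, 115, 112, 111, 113, 113, 104, 104, 108, 104]
210 [111, 98, 85, 97, 113, 116, 118, 117, 115, 113, 113, 113, 93, 95, 108, 112, 109, 109, 102, 96, 82, 60, 106, 111, 114, 114, 116, 113, 114, 113, 112, 96, 110, 109, 100]
```

The ring is at about 0.65 rad with its bar at row 183, and the pin is aligned. I insert it again.

Call:
step_arm --pt "0 0 0 4 0 0 10" --pt "0 0 0 4 0 0 10" --pt "0 0 0 3 0 0 10" --pt "0 0 0 3 0 0 10" --pt "0 0 0 3 0 0 10" --pt "0 0 0 3 0 0 10" --pt "0 0 0 3 0 0 10" --pt "0 0 0 3 0 0 10" --pt "0 0 0 0 0 0 10"

```text
time_s: 57.6
ee_pos: [0.5705, -0.0254, 0.1855]
ee_rot: [0.0, 0.991, 0.132, 0.0]
ft_force: [-1.1, -0.5, -1.1]
width: 0.0129
gripper_force: 58.7
```

Call:
step_arm --pt "0 0 0 3 0 0.5 10" --pt "0 0 0 3 0 0 10" --pt "0 0 0 2 0 0 10" --pt "0 0 0 1.5 0 0 10" --pt "0 0 0 1.5 0 0 10" --pt "0 0 0 1 0 0 10" --pt "0 0 0 0 0 0 10"

```text
time_s: 58.3
ee_pos: [0.5814, -0.0224, 0.1849]
ee_rot: [0.0, 0.991, 0.132, -0.0]
ft_force: [-1.3, -0.5, -0.3]
width: 0.0125
gripper_force: 58.7
```

```bash
python3 pos.py
```

```text
u,y,z mm -31.3 0.6 184.9 [-1.3 -0.5 -0.3] 0.012546793013940006 58.3
```

Call:
step_arm --pt "0 0 0 1 0 0 10" --pt "0 0 0 1 0 0 10" --pt "0 0 0 0 0 0 10"

```text
time_s: 58.6
ee_pos: [0.5817, -0.0223, 0.1846]
ee_rot: [0.0, 0.991, 0.132, -0.002]
ft_force: [-7.9, -2.3, 3.8]
width: 0.0125
gripper_force: 59.3
```

```bash
python3 pos.py; python3 - <<'E'
from h import *
from plant import ctrl
s=ctrl.sense();p=ctrl.camera_params("wrist");im=ctrl.get_image("wrist");T=s["ee_pos"]
np.save("pics/w13.npy",im)
q=s["ee_rot"];R=Rt.from_quat([q[1],q[2],q[3],q[0]])
W=lambda x,y,h:T+R.apply(np.array([x,y,-h])/1000)
for th in (.4,.5,.6,.7): print(th,proj(p,W(16.5+38*np.cos(th),0,38*np.sin(th)),True).round(1))
print("shaft top far/near",proj(p,W(41.5,0,13.5),True).round(1),proj(p,W(21.5,0,13.5),True).round(1))
g=im.mean(2).astype(int)
for c in (248,252,256,260,264): print(c,g[150:240:2,c].tolist())
E
```

```text
u,y,z mm -30.9 0.6 184.6 [-7.9 -2.3  3.8] 0.012524374339678594 58.6
0.4 [255.5 167.2]
0.5 [255.5 172.7]
0.6 [255.5 179.2]
0.7 [255.5 186.5]
shaft top far/near [255.6 188.1] [255.6 228.4]
248 [134, 134, 70, 62, 63, 63, 62, 132, 142, 116, 93, 82, 89, 96, 62, 85, 113, 118, 115, 63, 68, 70, 76, 81, 86, 99, 122, 113, 119, 116, 115, 113, 113, 114, 113, 106, 98, 15, 6, 10, 3, 13, 11, 11, 17]
252 [133, 118, 64, 62, 66, 51, 91, 101, 104, 105, 107, 112, 111, 114, 63, 90, 113, 115, 114, 67, 65, 75, 77, 84, 108, 118, 118, 119, 117, 116, 111, 112, 112, 113, 115, 117, 102, 86, 5, 12, 3, 1, 7, 5, 9]
256 [127, 97, 64, 63, 63, 51, 102, 104, 107, 105, 104, 106, 111, 109, 61, 87, 114, 115, 115, 70, 69, 72, 74, 79, 112, 117, 118, 119, 122, 117, 115, 112, 112, 112, 114, 116, 112, 93, 12, 1, 1, 5, 11, 9, 21]
260 [127, 115, 63, 61, 63, 61, 62, 65, 74, 80, 86, 92, 98, 102, 64, 89, 113, 114, 114, 63, 65, 70, 70, 77, 112, 116, 118, 117, 118, 119, 116, 111, 110, 114, 114, 115, 100, 87, 9, 2, 11, 1, 13, 13, 16]
264 [127, 125, 84, 60, 63, 65, 62, 95, 135, 143, 138, 100, 62, 66, 63, 91, 112, 114, 112, 66, 63, 71, 70, 72, 87, 116, 119, 116, 118, 118, 114, 111, 113, 113, 117, 113, 88, 43, 9, 4, 7, 13, 0, 13, 14]
```

Call:
step_arm --pt "0 0 0 -0.7 0 0 10" --pt "0 0 0 0 0 0 16" --pt "0 0 0 0 0 0 22" --pt "0 0 0 0 0 0 30" --pt "0 0 0 0 0 0 36" --pt "0 0 0 0 0 0 36" --pt "0 0 0 0 0 -15 36" --pt "0 0 0 0 0 -25 36" --pt "0 0 0 0 0 -20 0" --pt "0 0 0 0 0 0 0" --pt "0 0 0 0 0 0 0" --pt "0 0 0 0 0 0 0"

```text
time_s: 59.85
ee_pos: [0.5824, -0.022, 0.2444]
ee_rot: [-0.0, 0.991, 0.132, -0.001]
ft_force: [-0.8, -0.1, 0.1]
width: 0.0
gripper_force: 0.0
```

```bash
python3 pos.py; sed 's/w10/w14/g; s/-50,30,4/-40,34,4/' prof.py > prof2.py; python3 prof2.py; sed -i 's/w10/w14/g' fine.py; python3 - <<'E'
from h import *
im=np.load("pics/w14.npy");k=(im.max(2)<38).astype(np.uint8); k[:185]=0;k[247:]=0;k[:,:232]=0;k[:,290:]=0
k=cv2.morphologyEx(k,cv2.MORPH_OPEN,np.ones((5,5)))
c=max(cv2.findContours(k,0,1)[0],key=cv2.contourArea); print(cv2.approxPolyDP(c,2.5,True)[:,0].tolist())
E
```

```text
u,y,z mm -30.2 0.5 244.4 [-0.8 -0.1  0.1] 9.93248327696177e-06 59.85
[ 0.58240458 -0.0219981   0.24436334] [-0.8 -0.1  0.1] u -30.156735323250352 y 0.45850947171738393
handle px [254 224] finger tip [256. 254.]
[[225, 188, 75, 196, 9855]]
cross profiles, y=-24..24 step 2 at z=.19
-40 110 108 112 113 113 108 110 111 110 110 111 38 15 18 15 17 9 13 20 5 102 108 106 107 108 109 106
-36 107 111 109 116 111 111 107 114 113 110 108 1 15 11 14 22 10 16 16 12 97 107 105 107 106 105 104
-32 105 114 110 117 106 111 110 111 110 108 111 2 7 8 16 24 18 11 18 10 109 106 108 108 109 105 104
-28 110 113 113 114 78 52 51 83 108 109 110 12 12 7 22 16 8 19 17 4 108 106 102 108 108 104 103
-24 111 109 114 113 107 52 45 111 111 111 109 13 10 16 6 18 7 21 16 12 103 106 103 105 110 55 55
-20 112 109 112 107 109 111 113 111 108 110 110 17 8 9 13 14 16 21 17 17 99 107 106 104 92 54 50
-16 111 111 113 110 110 109 103 102 90 92 107 56 15 11 4 12 8 5 8 12 106 103 108 109 104 105 102
-12 112 108 114 106 109 111 103 93 65 69 75 43 3 2 8 11 13 9 4 106 106 105 92 107 104 104 107
-8 112 113 110 110 109 108 95 102 74
[... 520 characters left out ...]
62 50 79 96 107 106 105 107 107 108 93 78 61 84 103 107 105
16 114 104 109 108 109 135 137 122 81 129 133 135 111 101 104 84 124 140 103 65 117 124 106 105 106 110 106
20 112 108 109 108 113 107 138 136 133 71 61 60 65 78 104 63 56 60 106 122 119 114 108 104 103 108 105
24 109 114 107 110 107 107 111 127 135 131 121 125 122 109 111 122 118 119 118 123 102 104 107 104 106 111 104
28 108 112 106 111 110 106 116 107 107 108 107 120 127 125 127 122 115 107 105 104 107 103 105 104 106 107 107
32 111 109 107 109 107 106 114 107 106 109 111 108 106 109 106 111 106 108 101 104 106 105 103 106 107 104 107
[[268, 190], [250, 190], [249, 228], [253, 246], [258, 246], [260, 237], [272, 237], [273, 197]]
```

The pin is home with its tip visible behind the shaft. The roll is now limited to about 0.2, with the ring straddling the shaft. I press the ring down from above, behind the shaft.

Call:
step_arm --pt "0 0 0 18 -0.8 0 0" --pt "0 0 0 18 -0.8 0 0" --pt "0 0 0 17.7 -0.8 0 0" --pt "0 0 0 0 0 0 0" --pt "0 0 0 0 0 15 0" --pt "0 0 0 0 0 13 0" --pt "0 0 0 0 0 3 0" --pt "0 0 0 0 0 3 0" --pt "0 0 0 0 0 3 0" --pt "0 0 0 0 0 0 0"

```text
time_s: 60.9
ee_pos: [0.6341, -0.0058, 0.2079]
ee_rot: [-0.0, 0.991, 0.131, 0.0]
ft_force: [0.5, -0.4, 0.1]
width: -0.0002
gripper_force: 0.0
```

```bash
python3 pos.py
```

```text
u,y,z mm 24.0 -1.7 207.9 [ 0.5 -0.4  0.1] -0.00020526088839278487 60.9
```

Call:
step_arm --pt "0 0 0 0 0 3 0" --pt "0 0 0 0 0 3 0" --pt "0 0 0 0 0 3 0" --pt "0 0 0 0 0 3 0" --pt "0 0 0 0 0 3 0" --pt "0 0 0 0 0 0 0"

```text
time_s: 61.5
ee_pos: [0.6341, -0.0057, 0.1926]
ee_rot: [-0.0, 0.991, 0.132, -0.0]
ft_force: [0.3, 1.4, 0.5]
width: 0.0001
gripper_force: 0.4
```

```bash
python3 pos.py
```

```text
u,y,z mm 24.0 -1.9 192.6 [0.3 1.4 0.5] 6.911287233741672e-05 61.5
```

Call:
step_arm --pt "0 0 0 0 0 1.5 0" --pt "0 0 0 0 0 1.5 0" --pt "0 0 0 0 0 1.5 0" --pt "0 0 0 0 0 0 0"

```text
time_s: 61.9
ee_pos: [0.634, -0.0057, 0.1882]
ee_rot: [-0.0, 0.991, 0.132, -0.0]
ft_force: [-0.3, 0.4, 0.5]
width: -0.0001
gripper_force: 0.4
```

Call:
step_arm --pt "0 0 0 0 0 -15 0" --pt "0 0 0 0 0 -25 0" --pt "0 0 0 0 0 -16 0" --pt "0 0 0 -18 0.8 0 0" --pt "0 0 0 -18 0.8 0 0" --pt "0 0 0 -17.7 0.8 0 0" --pt "0 0 0 0 0 0 0" --pt "0 0 0 0 0 0 0"

```text
time_s: 62.7
ee_pos: [0.5834, -0.0221, 0.2456]
ee_rot: [0.0, 0.991, 0.131, 0.001]
ft_force: [-0.4, 0.1, 0.1]
width: -0.0002
gripper_force: 0.0
```

```bash
python3 pos.py; sed 's/w10/w15/g; s/-50,30,4/-40,42,4/' prof.py > prof2.py; python3 prof2.py; python3 - <<'E'
from h import *
from plant import ctrl
im=np.load("pics/w15.npy");k=(im.max(2)<38).astype(np.uint8); k[:185]=0;k[247:]=0;k[:,:232]=0;k[:,290:]=0
k=cv2.morphologyEx(k,cv2.MORPH_OPEN,np.ones((5,5)))
c=max(cv2.findContours(k,0,1)[0],key=cv2.contourArea); print(cv2.approxPolyDP(c,2.5,True)[:,0].tolist())
p=ctrl.camera_params("wrist");u=np.array([.9655,.2605,0]);v=np.array([.2605,-.9655,0]); H=np.array([.6114,-.0137,.1845])
for th in (0,.3,.65): print(th,[proj(p,H+u*(-.015+.038*np.cos(th))+[0,0,.038*np.sin(th)]+v*y,True).round(0).tolist() for y in (-.006,0,.006)])
old=np.load("pics/w14.npy"); g=im.mean(2).astype(int);o=old.mean(2).astype(int)
for c in (246,251,256,261,266): print(c,"new",g[128:176:2,c].tolist()); print("   old",o[128:176:2,c].tolist())
E
```

```text
u,y,z mm -29.2 0.9 245.6 [-0.4  0.1  0.1] -0.00024505116567913635 62.7
[ 0.58341343 -0.02214261  0.24556848] [-0.4  0.1  0.1] u -29.220336126139628 y 0.8608395821525774
handle px [254 224] finger tip [256. 254.]
[[225, 199, 75, 185, 9740]]
cross profiles, y=-24..24 step 2 at z=.19
-40 107 109 114 112 111 108 105 53 14 10 11 7 16 17 21 5 9 9 13 103 106 110 107 103 108 109 101
-36 107 112 110 114 108 106 111 74 13 7 4 10 12 15 21 16 16 14 9 74 105 107 106 105 107 105 104
-32 108 111 108 114 109 108 110 112 13 22 8 11 13 9 24 14 10 8 1 11 106 105 106 106 106 105 107
-28 108 110 112 111 92 52 53 95 66 14 7 7 13 10 10 4 8 10 4 8 106 107 105 105 110 103 103
-24 110 111 114 112 109 107 96 93 79 86 17 7 2 8 10 1 13 9 37 108 106 107 106 107 107 58 49
-20 112 110 114 108 98 110 80 61 61 74 11 6 10 4 11 6 3 94 97 89 106 103 105 106 91 57 50
-16 109 109 112 108 109 106 106 99 109 113 73 105 105 107 83 97 109 109 111 104 101 103 106 106 101 104 104
-12 111 112 110 106 111 97 110 77 106 114 95 99 103 106 93 67 110 108 98 107 88 101 106 101 103 105 104
-8 108 116 111 107 107 111 105 89 108 123 118 
[... 2100 characters left out ...]
new [106, 107, 108, 107, 121, 121, 119, 77, 59, 58, 118, 134, 132, 83, 70, 91, 94, 61, 63, 64, 72, 102, 108, 109]
   old [107, 108, 108, 121, 121, 119, 110, 59, 57, 93, 101, 104, 104, 105, 73, 105, 110, 97, 66, 70, 83, 107, 109, 112]
261 new [111, 110, 110, 108, 119, 121, 120, 112, 58, 58, 71, 125, 132, 107, 66, 93, 93, 62, 58, 64, 65, 68, 106, 110]
   old [111, 110, 109, 122, 123, 119, 122, 62, 58, 63, 67, 79, 84, 75, 78, 106, 104, 59, 60, 60, 69, 105, 111, 112]
266 new [109, 109, 108, 106, 110, 120, 118, 119, 111, 60, 60, 81, 131, 103, 76, 93, 91, 55, 58, 58, 63, 64, 68, 68]
   old [109, 108, 107, 109, 119, 122, 120, 119, 62, 61, 65, 128, 140, 105, 79, 106, 104, 66, 59, 62, 66, 67, 70, 84]
```

The loose pin was wedged back about 11 mm, because the finger came down in front of the bar. I'll push it home from behind again, then press the ring down over the shaft top first, so that the bar is under the finger before going behind.

Call:
step_arm --pt "0 0 0 -25 -0.5 0 0" --pt "0 0 0 -25 0 0 0" --pt "0 0 0 0 0 25 0" --pt "0 0 0 0 0 25 0" --pt "0 0 0 0 0 12 0" --pt "0 0 0 0 0 0 0" --pt "0 0 0 5 0 0 0" --pt "0 0 0 4 0 0 0" --pt "0 0 0 3 0 0 0" --pt "0 0 0 2 0 0 0" --pt "0 0 0 0 0 0 0"

```text
time_s: 63.85
ee_pos: [0.5456, -0.0315, 0.1824]
ee_rot: [0.0, 0.991, 0.132, -0.003]
ft_force: [-10.8, -4.4, 4.3]
width: -0.0002
gripper_force: 5.9
```

```bash
python3 pos.py
```

```text
u,y,z mm -68.2 0.0 182.4 [-10.8  -4.4   4.3] -0.00021753088031714087 63.85
```

Pushing flat on the handle's rear face jams the pin. I'll tilt the tool so only the fingertip corner pushes at shank height.

Call:
step_arm --pt "0 0 0 -6 0 0 0" --pt "0 0.13 0 0 0 0 0" --pt "0 0.13 0 0 0 0 0" --pt "0 0 0 0 0 0 0" --pt "0 0 0 3.9 0 1 0" --pt "0 0 0 2.9 0 0.8 0" --pt "0 0 0 1.9 0 0.5 0" --pt "0 0 0 1.9 0 0.5 0" --pt "0 0 0 0 0 0 0"

```text
time_s: 64.75
ee_pos: [0.5505, -0.0298, 0.181]
ee_rot: [-0.017, 0.983, 0.131, 0.124]
ft_force: [-15.8, -7.8, 5.6]
width: -0.0001
gripper_force: 7.6
```

```bash
python3 pos.py
```

```text
u,y,z mm -63.0 -0.3 181.0 [-15.8  -7.8   5.6] -9.793198917776137e-05 64.75
```

Call:
step_arm --pt "0 0 0 1.5 0 0.4 0" --pt "0 0 0 1.5 0 0.4 0" --pt "0 0 0 0 0 0 0"

```text
time_s: 65.05
ee_pos: [0.5508, -0.0292, 0.1798]
ee_rot: [-0.017, 0.984, 0.132, 0.121]
ft_force: [-25.3, -11.2, 9.4]
width: -0.0001
gripper_force: 12.0
```

```bash
python3 pos.py
```

```text
u,y,z mm -62.5 -0.8 179.8 [-25.3 -11.2   9.4] -8.232251330878178e-05 65.05
```

Call:
step_arm --pt "0 0 0 -9.7 0 -2.6 0" --pt "0 -0.13 0 0 0 0 0" --pt "0 -0.13 0 0 0 0 0" --pt "0 0 0 0 0 -30 10" --pt "0 0 0 0 0 -30 30" --pt "0 0 0 17 0.6 0 45" --pt "0 0 0 17 0.6 0 45" --pt "0 0 0 0 0 0 45" --pt "0 0 0 0 0 0 45"

```text
time_s: 65.95
ee_pos: [0.5799, -0.0235, 0.2423]
ee_rot: [0.0, 0.991, 0.132, -0.0]
ft_force: [-1.1, -0.2, -0.6]
width: 0.0451
gripper_force: 0.0
```

```bash
python3 pos.py; sed 's/w10/w16/g; s/-50,30,4/-48,30,4/' prof.py > prof2.py; python3 prof2.py | sed -n 4,30p
```

```text
u,y,z mm -33.0 1.2 242.3 [-1.1 -0.2 -0.6] 0.04513538022192985 65.95
cross profiles, y=-24..24 step 2 at z=.19
-48 148 151 138 120 114 109 111 111 111 114 99 31 13 8 18 23 14 18 14 9 26 110 108 113 124 152 153
-44 110 108 113 112 117 109 111 109 111 20 7 12 14 12 13 21 13 8 15 4 9 110 107 107 112 113 106
-40 107 110 112 113 114 108 110 110 113 8 7 13 11 18 11 25 25 21 17 12 9 109 111 107 107 108 105
-36 106 110 111 116 113 105 112 114 113 7 12 12 12 4 18 16 22 13 16 17 13 102 106 107 107 107 107
-32 107 114 111 116 111 110 111 112 112 1 15 8 8 12 14 19 20 18 19 13 12 102 108 109 108 107 105
-28 109 112 115 116 83 56 52 82 113 66 9 5 16 14 14 13 26 19 14 18 18 97 106 107 108 106 104
-24 113 111 113 114 107 96 87 110 110 92 9 11 10 13 8 12 16 12 16 11 11 27 105 106 106 52 53
-20 112 112 115 110 111 108 111 89 91 90 91 38 18 8 10 3 6 0 7 0 13 92 108 106 76 52 51
-16 110 110 112 107 112 109 109 105 103 95 87 15 5 5 0 8 4 15 34 91 102 104 106 108 106 107 107
-12 112 113 115 107 110 108 99 109 86 116 77 85 107 108 93 61 102 106 89 112 83 102 106 106 108 106 106
-8 112 117 112 111 110 112 10
[... 320 characters left out ...]
100 106 77 80 84 100 107 107 102 71 67 79 141 113 89 107 109 105 107 110
8 114 110 111 111 116 137 129 140 96 108 67 62 60 64 65 63 55 57 93 139 110 96 124 108 104 105 110
12 116 109 112 110 123 138 132 134 138 99 108 88 55 97 110 85 48 113 137 118 112 72 125 105 105 103 106
16 116 110 111 106 112 137 138 129 77 125 121 74 95 102 94 93 91 94 99 88 70 123 106 106 104 109 108
20 116 109 110 107 111 107 137 136 140 99 61 60 58 62 60 58 59 60 109 121 121 107 108 105 106 110 106
24 112 110 108 109 113 107 109 113 136 129 124 125 125 119 121 118 118 119 116 115 105 107 111 107 105 105 106
28 112 112 108 111 113 110 113 108 109 110 113 111 120 123 117 112 110 110 106 103 103 105 105 105 107 109 103
```

Call:
step_arm --pt "0 0 0 -4.5 -0.7 10 45" --pt "0 0 0 0 0 20 45" --pt "0 0 0 0 0 15 45" --pt "0 0 0 0 0 8 45" --pt "0 0 0 0 0 4.5 45" --pt "0 0 0 0 0 0 36" --pt "0 0 0 0 0 0 28" --pt "0 0 0 0 0 0 20" --pt "0 0 0 0 0 0 10" --pt "0 0 0 0 0 0 10" --pt "0 0 0 0 0 0 10"

```text
time_s: 67.1
ee_pos: [0.5756, -0.0252, 0.1864]
ee_rot: [0.001, 0.991, 0.132, 0.001]
ft_force: [-0.1, -5.7, 5.3]
width: 0.0125
gripper_force: 59.4
```

```bash
python3 pos.py
```

```text
u,y,z mm -37.5 1.7 186.4 [-0.1 -5.7  5.3] 0.012452957571768113 67.1
```

Call:
step_arm --pt "0 0 0 0 1 -1.5 10" --pt "0 0 0 2 0 0 10" --pt "0 0 0 2 0 0 10" --pt "0 0 0 1.5 0 0 10" --pt "0 0 0 0 0 0 10"

```text
time_s: 67.6
ee_pos: [0.5777, -0.0243, 0.187]
ee_rot: [0.0, 0.991, 0.132, -0.003]
ft_force: [-13.3, -4.7, 14.1]
width: 0.0125
gripper_force: 60.8
```

```bash
python3 pos.py
```

```text
u,y,z mm -35.3 1.5 187.0 [-13.3  -4.7  14.1] 0.012478052193849997 67.6
```

Call:
step_arm --pt "0 0 0 0 0 -2 10" --pt "0 0 0 0 0 -1 10" --pt "0 0 0 0 0 0 10"

```text
time_s: 67.9
ee_pos: [0.5782, -0.024, 0.1883]
ee_rot: [-0.0, 0.991, 0.132, -0.002]
ft_force: [-4.8, -2.9, -4.0]
width: 0.0124
gripper_force: 58.9
```

```bash
python3 pos.py; sed 's/w10/w17/g; s/-50,30,4/-32,32,3/' prof.py > prof2.py; python3 prof2.py | sed -n 4,40p; sed -i 's/w14/w17/g;s/w10/w17/g' fine.py; python3 - <<'E'
import sys; sys.path.insert(0,'.')
from fine import *
U=np.arange(-30,32,1.5); print("U",U.tolist())
for y in (-3,-1,0.5,2,4): print(y,smp(U,U*0+y,.1845).tolist())
E
```

```text
u,y,z mm -34.7 1.3 188.3 [-4.8 -2.9 -4. ] 0.012443117436951368 67.9
cross profiles, y=-24..24 step 2 at z=.19
-32 119 111 114 118 9 12 13 49 52 51 14 12 16 17 19 12 23 3 24 53 52 15 2 17 16 112 115
-29 118 113 118 116 122 84 88 51 51 49 10 24 24 20 17 22 15 8 48 53 55 90 85 114 114 114 111
-26 118 115 121 115 120 112 117 107 52 51 14 20 20 21 18 17 19 13 46 50 53 112 110 111 113 110 110
-23 116 114 120 118 118 60 58 56 119 115 37 12 17 17 17 15 8 13 112 115 115 113 116 111 111 112 110
-20 111 114 117 124 114 111 55 45 118 114 56 3 2 0 8 0 0 5 113 117 111 111 113 112 96 78 112
-17 114 117 117 120 117 116 114 117 117 113 108 0 13 9 7 10 11 54 112 113 114 109 110 110 59 54 76
-14 114 120 118 121 113 115 114 114 113 114 115 3 6 6 2 1 11 100 112 114 114 114 111 112 81 66 110
-11 114 117 116 121 114 108 112 85 95 97 78 1 33 102 90 32 1 73 66 68 110 115 96 113 111 107 113
-8 116 118 120 117 115 108 111 79 114 117 117 99 113 114 115 114 88 87 115 114 106 112 110 110 111 111 118
-5 114 118 119 118 115 110 112 79 114 127 103 110 111 113 110 115 114 87 73 115 101 115 91 111 112 112 115
-2 114 1
[... 1756 characters left out ...]
 114, 115, 112, 111, 113, 118, 116, 116, 108, 80, 73, 69, 67, 112, 111, 109, 104, 96, 100, 113, 100, 62, 64, 119, 132, 131, 126, 117, 116]
0.5 [19, 22, 20, 15, 10, 7, 8, 8, 8, 7, 8, 71, 99, 115, 115, 112, 111, 114, 118, 117, 117, 112, 80, 73, 69, 63, 107, 112, 112, 113, 112, 111, 114, 101, 61, 62, 107, 128, 127, 127, 116, 115]
2 [19, 20, 17, 15, 11, 8, 5, 7, 4, 3, 7, 63, 98, 114, 115, 112, 111, 114, 117, 117, 116, 113, 79, 72, 66, 61, 101, 105, 103, 105, 105, 109, 114, 101, 61, 62, 102, 129, 129, 123, 115, 114]
4 [17, 19, 17, 13, 10, 5, 6, 8, 3, 8, 5, 31, 89, 112, 114, 113, 111, 114, 117, 117, 118, 106, 73, 69, 64, 62, 90, 82, 76, 68, 112, 116, 114, 102, 62, 68, 125, 128, 129, 120, 116, 115]
```

The shank tip now shows behind the shaft, and the bar sits at u≈18.5 and low (about 0.25 rad) behind it. I nudge the pin home, release, and press the bar down from straight above.

Call:
step_arm --pt "0 0 0 1 0 0 10" --pt "0 0 0 1 0 0 10" --pt "0 0 0 0 0 0 10"

```text
time_s: 68.25
ee_pos: [0.58, -0.0234, 0.1884]
ee_rot: [-0.0, 0.991, 0.132, -0.003]
ft_force: [-6.7, -2.4, -2.2]
width: 0.0121
gripper_force: 59.3
```

```bash
python3 pos.py
```

```text
u,y,z mm -32.9 1.1 188.4 [-6.7 -2.4 -2.2] 0.01206179722301569 68.25
```

Call:
step_arm --pt "0 0 0 1 0 0 10" --pt "0 0 0 1 0 0 10" --pt "0 0 0 0 0 0 10"

```text
time_s: 68.55
ee_pos: [0.5813, -0.023, 0.1887]
ee_rot: [-0.0, 0.991, 0.132, -0.003]
ft_force: [-10.4, -3.5, 2.2]
width: 0.0124
gripper_force: 59.9
```

```bash
python3 pos.py; sed -i 's/w17/w18/g' prof2.py fine.py; python3 prof2.py >/dev/null; python3 - <<'E'
import sys; sys.path.insert(0,'.')
from fine import *
U=np.arange(-21,30,1.5); print("U",U.tolist())
for y in (-6,-3,-1,0.5,2,4,7): print(y,smp(U,U*0+y,.1845).tolist())
E
```

```text
u,y,z mm -31.5 1.1 188.7 [-10.4  -3.5   2.2] 0.012423137176223514 68.55
U [-21.0, -19.5, -18.0, -16.5, -15.0, -13.5, -12.0, -10.5, -9.0, -7.5, -6.0, -4.5, -3.0, -1.5, 0.0, 1.5, 3.0, 4.5, 6.0, 7.5, 9.0, 10.5, 12.0, 13.5, 15.0, 16.5, 18.0, 19.5, 21.0, 22.5, 24.0, 25.5, 27.0, 28.5]
-6 [27, 34, 38, 37, 49, 49, 50, 83, 100, 103, 102, 103, 99, 95, 92, 84, 79, 71, 54, 55, 57, 60, 69, 129, 140, 139, 112, 109, 114, 96, 113, 132, 132, 122]
-3 [13, 10, 8, 6, 6, 13, 92, 109, 114, 111, 111, 116, 117, 116, 112, 87, 77, 72, 66, 79, 98, 97, 95, 89, 94, 116, 136, 92, 113, 103, 88, 133, 133, 131]
-1 [11, 7, 5, 9, 7, 35, 99, 114, 114, 112, 110, 114, 117, 116, 116, 103, 78, 73, 67, 70, 113, 112, 113, 111, 111, 107, 102, 97, 113, 104, 79, 131, 131, 133]
0.5 [13, 9, 6, 7, 8, 58, 103, 115, 114, 112, 111, 115, 116, 117, 116, 110, 76, 71, 67, 62, 110, 111, 111, 112, 111, 112, 112, 109, 114, 105, 71, 126, 127, 129]
2 [12, 8, 6, 6, 3, 60, 102, 115, 114, 112, 111, 114, 117, 115, 116, 109, 76, 70, 67, 60, 104, 107, 106, 104, 104, 103, 98, 100, 113, 105, 71, 127, 129, 128]
4 [15, 5, 6, 6, 7, 28, 91, 113, 113, 112, 111, 115, 116, 116, 117, 97, 72, 68, 65, 61, 89, 90, 86, 79, 73, 85, 109, 86, 112, 106, 79, 126, 128, 127]
7 [6, 7, 6, 7, 4, 6, 57, 85, 99, 110, 110, 114, 116, 111, 81, 72, 69, 64, 61, 89, 93, 58, 59, 130, 147, 140, 98, 107, 114, 93, 89, 126, 127, 121]
```

The pin is home (tip at about u=19.5) and the bar is at u≈21, near level. I release and press the ring down lightly.

Call:
step_arm --pt "0 0 0 -0.5 0 0 10" --pt "0 0 0 0 0 0 16" --pt "0 0 0 0 0 0 22" --pt "0 0 0 0 0 0 30" --pt "0 0 0 0 0 0 36" --pt "0 0 0 0 0 0 36" --pt "0 0 0 0 0 -15 36" --pt "0 0 0 0 0 -25 36" --pt "0 0 0 0 0 -17 0" --pt "0 0 0 0 0 0 0" --pt "0 0 0 0 0 0 0" --pt "0 0 0 0 0 0 0"

```text
time_s: 69.8
ee_pos: [0.5832, -0.0228, 0.2459]
ee_rot: [-0.0, 0.991, 0.132, -0.001]
ft_force: [-0.2, 0.4, -0.2]
width: 0.0
gripper_force: 0.0
```

Call:
step_arm --pt "0 0 0 18 -1 0 0" --pt "0 0 0 19 -1 0 0" --pt "0 0 0 19 -1 0 0" --pt "0 0 0 0 0 0 0" --pt "0 0 0 0 0 20 0" --pt "0 0 0 0 0 20 0" --pt "0 0 0 0 0 6 0" --pt "0 0 0 0 0 3 0" --pt "0 0 0 0 0 3 0" --pt "0 0 0 0 0 2 0" --pt "0 0 0 0 0 2 0" --pt "0 0 0 0 0 0 0"

```text
time_s: 71.0
ee_pos: [0.6371, -0.0054, 0.1907]
ee_rot: [0.0, 0.991, 0.132, 0.0]
ft_force: [-0.3, -0.3, -0.1]
width: 0.0001
gripper_force: 0.0
```

```bash
python3 pos.py
```

```text
u,y,z mm 27.0 -1.3 190.7 [-0.3 -0.3 -0.1] 9.045016089519661e-05 71.0
```

Call:
step_arm --pt "0 0 0 0 0 1 0" --pt "0 0 0 0 0 1 0" --pt "0 0 0 0 0 1 0" --pt "0 0 0 0 0 0 0" --pt "0 0 0 0 0 0 0"

```text
time_s: 71.5
ee_pos: [0.637, -0.0053, 0.1875]
ee_rot: [-0.0, 0.991, 0.132, -0.0]
ft_force: [-0.0, -0.1, 0.5]
width: -0.0
gripper_force: 0.0
```

Call:
step_arm --pt "0 0 0 0 0 -10 0" --pt "0 0 0 0 0 -25 0" --pt "0 0 0 0 0 -23 0" --pt "0 0 0 -19 1 0 0" --pt "0 0 0 -19 1 0 0" --pt "0 0 0 -19 1 0 0" --pt "0 0 0 0 0 0 0" --pt "0 0 0 0 0 0 0"

```text
time_s: 72.3
ee_pos: [0.5833, -0.0231, 0.2465]
ee_rot: [0.0, 0.991, 0.131, 0.001]
ft_force: [0.9, 0.2, 0.2]
width: 0.0001
gripper_force: 0.0
```

```bash
python3 pos.py; sed -i 's/w18/w19/g;s/-32,32,3/-16,32,3/' prof2.py fine.py; python3 prof2.py|sed -n 4,40p; python3 - <<'E'
import sys; sys.path.insert(0,'.')
from fine import *
U=np.arange(-21,30,1.5); print("U",U.tolist())
for y in (-6,-3,-1,0.5,2,4,7): print(y,smp(U,U*0+y,.1845).tolist())
for th in (0,.15,.3,.5):
  a=[]
  for R in (36,38):
    q=proj(p,H+u*(-.015+R/1000*np.cos(th))+[0,0,R/1000*np.sin(th)],True); a.append(q.round(1).tolist())
  print(th,a)
print("u scale",[proj(p,H+u*x/1000,True)[1].round(1) for x in (15,18,21,24)])
k=(im.max(2)<38).astype(np.uint8); k[:185]=0;k[247:]=0;k[:,:232]=0;k[:,290:]=0
k=cv2.morphologyEx(k,cv2.MORPH_OPEN,np.ones((5,5)))
c=max(cv2.findContours(k,0,1)[0],key=cv2.contourArea); print(cv2.approxPolyDP(c,2.5,True)[:,0].tolist())
E
```

```text
u,y,z mm -29.6 1.8 246.5 [0.9 0.2 0.2] 9.609098527920968e-05 72.3
cross profiles, y=-24..24 step 2 at z=.19
-16 111 108 113 107 110 112 110 111 106 113 18 16 14 9 11 3 8 6 106 108 105 102 103 105 104 102 103
-13 111 109 111 107 109 100 106 105 106 107 89 8 8 0 4 5 4 29 107 107 107 106 100 107 102 106 104
-10 110 113 112 107 110 103 106 76 93 93 80 15 70 88 83 79 30 55 80 79 93 107 85 106 104 103 104
-7 110 113 111 107 111 103 104 82 109 133 104 100 109 110 109 109 84 68 113 108 99 105 87 107 105 101 105
-4 110 113 108 109 108 102 107 114 133 119 97 103 106 103 104 101 106 77 70 134 95 107 91 103 103 100 102
-1 109 114 108 111 103 102 103 117 132 96 88 106 111 109 110 109 111 78 64 121 105 108 80 103 106 103 107
2 111 111 105 105 108 101 106 123 132 77 88 103 107 110 110 112 108 70 62 127 107 108 78 103 106 106 109
5 113 112 108 107 108 104 106 89 100 60 74 75 76 71 72 67 63 62 66 137 106 105 84 101 101 104 109
8 113 111 108 108 113 105 105 89 109 86 53 60 62 61 61 57 57 57 89 135 114 106 76 107 105 106 108
11 115 105 110 107 125 118 107 100 135 104 62 57 102 104 101 81 90 46 134 138 
[... 1551 characters left out ...]
, 96, 70, 65, 59, 84, 100, 100, 99, 95, 93, 88, 77, 71, 106, 97, 90, 119, 110]
4 [16, 11, 9, 6, 4, 8, 47, 87, 104, 107, 104, 104, 108, 110, 111, 108, 82, 67, 62, 59, 80, 83, 82, 75, 77, 89, 91, 60, 69, 105, 97, 91, 118, 110]
7 [11, 8, 7, 6, 8, 10, 21, 65, 79, 90, 100, 103, 106, 105, 96, 74, 66, 62, 60, 76, 78, 52, 88, 132, 136, 120, 70, 66, 101, 104, 85, 102, 113, 107]
0 [[253.0, 144.0], [253.0, 141.1]]
0.15 [[252.9, 145.7], [252.9, 142.9]]
0.3 [[252.8, 148.7], [252.8, 146.0]]
0.5 [[252.7, 154.7], [252.7, 152.2]]
u scale [np.float64(152.5), np.float64(148.2), np.float64(144.0), np.float64(139.7)]
[[246, 190], [246, 237], [252, 237], [253, 246], [258, 246], [258, 239], [264, 237], [263, 190]]
```

The ring bar now lies level at u≈23 behind the shaft, the tip is at u≈20, and the handle is upright. That means pin home and ring down, so I raise clear and hand in.

Call:
step_arm --pt "0 0 0 0 0 -25 0" --pt "0 0 0 0 0 -30 0" --pt "0 0 0 -15 0 -20 0" --pt "0 0 0 0 0 0 0" --pt "0 0 0 0 0 0 0"

```text
time_s: 72.85
ee_pos: [0.569, -0.0268, 0.3206]
ee_rot: [0.0, 0.991, 0.132, 0.001]
ft_force: [-0.4, -0.2, -0.3]
width: 0.0
gripper_force: 0.0
```

```bash
python3 pos.py; python3 -c "
from plant import ctrl
print(ctrl.sign_off())"
```

```text
u,y,z mm -44.4 1.6 320.6 [-0.4 -0.2 -0.3] 3.4303176338203013e-06 72.85
the job is handed in; nothing more can be done
None
```

I handed the job in at about 73 s: both tubes present are capped and in wells, the plate is on the shaft, and the pin is home with its ring down; the ring took several tries, and no verdict came back.

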